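Lock away the full pearl boxes

ROBOT

A 6-joint arm with a two-finger parallel gripper is mounted at the origin on the work surface. World frame = base frame: x ahead of the robot, y to its left, z up, the work surface at z = 0. Lengths are in m, angles in rad, forces in N, time in s.
With the tool pointing down it reaches from about 0.35 to 0.775 m from the base axis. Payload 5.5 kg.
Tool frame: the origin (TCP) lies between the finger pads; the fingertips stand 19 mm ahead of it and the grasp point (between the pads) is the TCP; z points along the fingers, y is the direction in which the jaws open and shut (so a half turn about z gives the same grasp; the last joint's range is limited). The gripper opens to 85 mm and grips with 20 to 120 N. Pads are 22 mm wide; open, the fingers measure 114 mm over their backs; the gripper's body (76 mm by 85 mm) begins 54 mm behind the grasp point. The pads swing forward as they close: fully open they stand 13 mm farther back than shut.
Start: joints at [0.983, 0.313, 0.046, 1.304, 0, 1.431], TCP at [0.249, 0.518, 0.25] pointing down, gripper open.
Joint ranges: [-2.76, 2.76], [-0.86, 1.69], [-1.03, 1.26], [-2.2, 2.34], [-1.47, 1.5], [-3.14, 3.14]. Speed limits (rad/s): [2.57, 2.57, 3.14, 3.14, 3.14, 3.14].

INTERFACE

Orientations are given as a unit quaternion [w, x, y, z].
In Python, from workcell import get_state, cams, workorder gives the robot as it stands.
- The arm moves only by the tool play_rows, never from a script. Its argument "series" is text: rows parted by semicolons, each of 7 numbers parted by spaces: the opening in per cent of the stroke, from 0 (shut) to 100 (fully open), then the shift along the tool's x, y, z in cm, then the turn, a rotation vector about the tool's x, y, z in degrees. A call has 1 to 12 rows; each row shifts and turns the commanded pose from where the row before left it, along the tool's axes as they then stand; what a row does not reach is not made up. A row lasts 1/8 s, in which the tool goes at most 62.5 mm and 10.7 degrees, less where a joint would pass 70% of its speed; a pose out of reach is approached as far as the arm can. A call with a gripper value outside its range is refused whole. The fingers move at their own pace and stop on an object; "newtons" is the grip in N (left out, the last holds). Time passes only in rows, so rows that do not move let the fingers close. It gives the time, the measured TCP pose, the force and the opening at its end, in the units of the state.
- get_state(): the state, without advancing time (a new reading comes with each control period).
- cams.read_camera(name): name is "scene" or "top" or "wrist"; returns the picture (480x640x3 uint8, red, green, blue); there is no depth.
- cams.get_calibration(name): a dict with "fx", "fy", "cx", "cy" (pixels), "rvec" (rotation vector, rad) and "tvec" (3), from world to camera coordinates, as OpenCV has them. Camera axes: x right, y down, z forward; pixel columns grow to the right and rows downward; lengths in m; the calibration is good to about 2 mm. A picture is of the moment at which its call begins: read the wrist's pose just before it. get_calibration takes no time and is no camera call; for the wrist camera it gives the pose at the moment of the call.
- workorder.hand_in(): hands the job in, once; it reports no verdict.
The state is a dict: "clock": time; "joint_pos": joint angles; "qvel": joint speeds; "tau": joint torques, N m; "tcp_pos": TCP position; "orientation": TCP orientation; "wrist_force": force on the tool from outside, world axes, zero at the start; "ft_torque": the same for the moment, N m; "finger_gap": finger opening in m.
Only numpy, scipy, OpenCV 4.12 (cv2) and the standard library are available. Lean on these libraries where they do the work, as an engineer would, in place of code of your own. Each camera call takes 0.05 s, during which the arm holds its last target.

TASK

Closing time at the pearl counter: the black boxes on the white pad look alike, so lift each one to feel which are full of pearls (heavy) and which are empty (light). Slide open the clear cover of the wooden well, stand all the full boxes upright on the floor of the well, slide the cover fully shut, and only then twist the red spring-return lock knob clockwise to its stop and let it spring back. The empty boxes must end upright on the floor of the blue tray, and leave the ring cone, the lotion jar and the dish alone.

Things in the scene. Friction and masses are not known exactly. Their poses are not given: they have to be found in the camera images.
- well: fixed dark wood unit with an open well. Origin: on the counter under the well's centre; z up, x across the well, away from the robot. Inside 100 (x) by 240 mm (y), floor 10 mm and walls 80 mm above the counter: holds three boxes side by side along y, 70 mm side along x. Outside x -62 to 190, y -222 to 132 mm; solid decks 80 mm high behind the well and, for the knob, on its -y side
- cover (a joint): clear sliding cover 125 x 250 x 7 mm, brass edges, underside 83 mm above the counter (9 mm over boxes in the well). 0 fully shut, grows as it slides along the well's +x over the rear deck, 0.125 m fully open; starts 20 to 60 mm open; stays where left, moves with about 2 N
- cover_handle (a point): centre of the cover's dark steel handle, an upright bar 12 mm thick (x), 80 mm long (y), 26 mm high (from 91 to 117 mm above the counter), on the cover's front edge: 52 mm before the well's centre in x when shut, 73 mm behind it when fully open; axes as the well's
- lock_knob (a joint): angle of the spring-return lock knob: 0 at rest, grows as it is turned clockwise seen from above, hard stop at 1.3 rad; the spring gives about 0.16 N m at the stop and turns it back to 0 when it is let go
- knob_grip (a point): centre of the knob's red grip bar, 54 mm long, 15 mm thick, 30 mm high (from 94 to 124 mm above the counter) on a round base of 60 mm diameter, 177 mm to the -y side of the well's centre; x along the bar, which lies along the well's x at rest; z up, the turning axis
- tray: fixed blue open tray for the empty boxes, outside 212 mm (x) by 112 mm (y), 25 mm high, walls 6 mm, floor 6 mm above the counter; room for two boxes side by side along x, their 70 mm side along y. Origin: centre of the underside, z up
- pad: fixed white sorting pad 340 (x) by 250 (y) by 4 mm on which the boxes start. Origin: centre of the underside
- box_a: pearl box, one of up to five exactly alike: closed black box 70 x 50 x 40 mm, brass grip bar on top 50 long, 14 wide, 24 high (64 in all). Origin: centre of underside; x along the 70 mm side and the bar, z up. Starts upright on the pad turned up to 50 degrees either way. Full (280 to 400 g) or empty (80 to 120 g), told only by weight. None at the start: absent
- box_b: pearl box, one of up to five exactly alike: closed black box 70 x 50 x 40 mm, brass grip bar on top 50 long, 14 wide, 24 high (64 in all). Origin: centre of underside; x along the 70 mm side and the bar, z up. Starts upright on the pad turned up to 50 degrees either way. Full (280 to 400 g) or empty (80 to 120 g), told only by weight. None at the start: absent
- box_c: pearl box, one of up to five exactly alike: closed black box 70 x 50 x 40 mm, brass grip bar on top 50 long, 14 wide, 24 high (64 in all). Origin: centre of underside; x along the 70 mm side and the bar, z up. Starts upright on the pad turned up to 50 degrees either way. Full (280 to 400 g) or empty (80 to 120 g), told only by weight. None at the start: absent
- box_d: pearl box, one of up to five exactly alike: closed black box 70 x 50 x 40 mm, brass grip bar on top 50 long, 14 wide, 24 high (64 in all). Origin: centre of underside; x along the 70 mm side and the bar, z up. Starts upright on the pad turned up to 50 degrees either way. Full (280 to 400 g) or empty (80 to 120 g), told only by weight. None at the start: absent
- box_e: pearl box, one of up to five exactly alike: closed black box 70 x 50 x 40 mm, brass grip bar on top 50 long, 14 wide, 24 high (64 in all). Origin: centre of underside; x along the 70 mm side and the bar, z up. Starts upright on the pad turned up to 50 degrees either way. Full (280 to 400 g) or empty (80 to 120 g), told only by weight. None at the start: absent
- ring_cone: bystander, not part of the job, loose: white ceramic ring cone, 60 mm wide, 100 mm high; origin at the centre of its foot
- lotion: bystander, not part of the job, loose: green jar with a white cap, 56 mm in diameter, 80 mm high; origin at the centre of its foot
- dish: bystander, not part of the job, loose: blue bowl, 100 mm in diameter, 35 mm high; origin at the centre of its foot
There are look-alikes about, which are no part of the job. Leave any pink, purple or turquoise look-alike of the box_b alone.

How it is judged:
By the outcome, as a careful person would: the job done as asked, in the order asked, and still so for the second after the job is handed in, with the robot touching nothing.
Of box_a, box_b, box_c, box_d, box_e only 3 to 5 are there at a start; the rules pass over those that are not, and their reading is None.
At some moment in a run one of box_a, box_b, box_c, box_d, box_e may be knocked a few centimetres aside while the robot is not near it.
It also fails if it takes over 210 s, if anything falls off the work surface, if the arm or the gripper's body presses on something with over 40 N, if the wrist force passes 120 N, or if a joint passes its speed limit or range.

## Working session

There is one attempt and no reset: what is moved stays moved. The work goes in short steps, Python scripts to look and compute and a tool call to move; the robot and the scene stay as the last step left them, time stands still between calls to the robot, and variables do not carry over. Pictures are saved under pics/ and viewed, and the job is handed in when it is done.

Besides the shell and the picture viewer there is one more tool, called after "Call:" by a JSON object that holds its "name" and its "arguments". play_rows: Moves the arm, as the interface text tells. Its arguments: {"type":"object","properties":{"series":{"type":"string"},"newtons":{"type":"number"}},"required":["series"]}

```bash
ls; mkdir -p pics; cat > h.py <<'E'
import numpy as np, cv2
from workcell import get_state, cams, workorder
def snap(n,f):
    c=cams.get_calibration(n); im=cams.read_camera(n); cv2.imwrite('pics/'+f,im[:,:,::-1]); np.save('pics/'+f+'.npy',im); return im,c
def K(c): return np.array([[c['fx'],0,c['cx']],[0,c['fy'],c['cy']],[0,0,1.]])
def ray(c,p):
    R=cv2.Rodrigues(np.array(c['rvec'],float))[0]; t=np.array(c['tvec'],float).ravel()
    o=-R.T@t; p=np.atleast_2d(np.array(p,float)); d=np.c_[(p[:,0]-c['cx'])/c['fx'],(p[:,1]-c['cy'])/c['fy'],np.ones(len(p))]@R
    return o,d
def onplane(c,p,z):
    o,d=ray(c,p); return o+d*((z-o[2])/d[:,2])[:,None]
def proj(c,P):
    return cv2.projectPoints(np.atleast_2d(np.array(P,float)),np.array(c['rvec'],float),np.array(c['tvec'],float),K(c),None)[0][:,0]
def tri(c1,p1,c2,p2):
    o1,d1=ray(c1,p1);o2,d2=ray(c2,p2);d1=d1[0]/np.linalg.norm(d1);d2=d2[0]/np.linalg.norm(d2)
    s=np.linalg.lstsq(np.c_[d1,-d2],o2-o1,rcond=None)[0]; a=o1+s[0]*d1;b=o2+s[1]*d2
    return (a+b)/2,np.linalg.norm(a-b)
E
python3 - <<'E'
from h import *
print(get_state())
for n in ['scene','top','wrist']:
    im,c=snap(n,n+'0.png'); print(n,c)
E
```

```text
pics
{'clock': 0.0, 'joint_pos': array([9.83415202e-01, 3.13973486e-01, 4.49731191e-02, 1.30360471e+00,
       4.15468189e-05, 1.43120403e+00]), 'qvel': array([-7.97648599e-04,  1.26144651e-05,  6.94738459e-04, -1.20891055e-03,
        1.30919307e-03, -1.52785223e-03]), 'tau': array([-1.33850644e-03, -4.80631614e+01,  2.98532706e+01,  1.94873207e-02,
       -3.25799529e-04, -7.95342032e-06]), 'tcp_pos': array([0.24868502, 0.51790803, 0.24942176]), 'orientation': array([-3.40953215e-04,  2.22028433e-01,  9.75039772e-01, -8.37899683e-04]), 'wrist_force': array([-0.10562718, -0.43068351,  0.29817826]), 'ft_torque': array([-0.00437577, -0.00795468, -0.02263774]), 'finger_gap': 0.08544496777763659}
scene {'fx': 450.1581740139401, 'fy': 450.1581740139401, 'cx': 325.2091382581598, 'cy': 248.40898331473116, 'rvec': array([ 1.95972294,  1.70350751, -0.542313  ]), 'tvec': array([ 4.47408334e-04, -4.02030951e-01,  1.43300954e+00])}
top {'fx': 536.7458690443087, 'fy': 536.7458690443087, 'cx': 315.9849279300863, 'cy': 235.71319641533304, 'rvec': array([ 2.16788638, -2.11539958,  0.1404527 ]), 'tvec': array([-0.07121014,  0.55607846,  1.35570141])}
wrist {'fx': 344.27071284587356, 'fy': 344.27071284587356, 'cx': 311.2484814186955, 'cy': 242.34218315861824, 'rvec': array([-2.42876009, -1.52617479, -0.23643424]), 'tvec': array([-0.57359913, -0.0378049 ,  0.38024559])}
```

View pics/scene0.png

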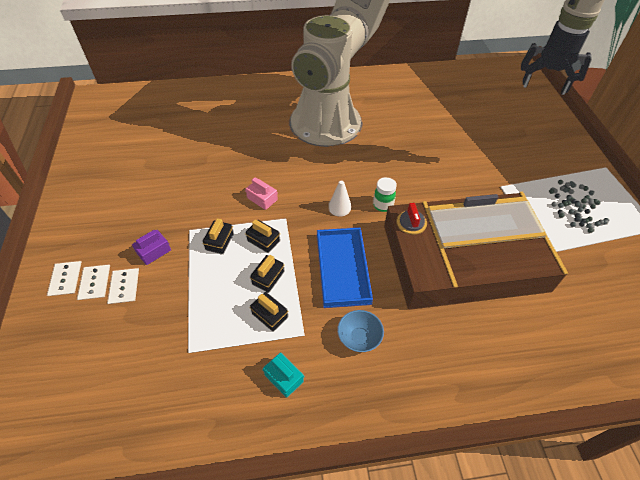

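View pics/top0.png

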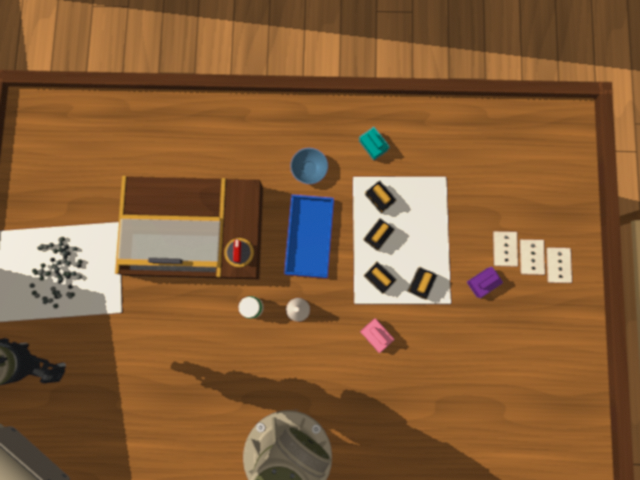

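View pics/wrist0.png

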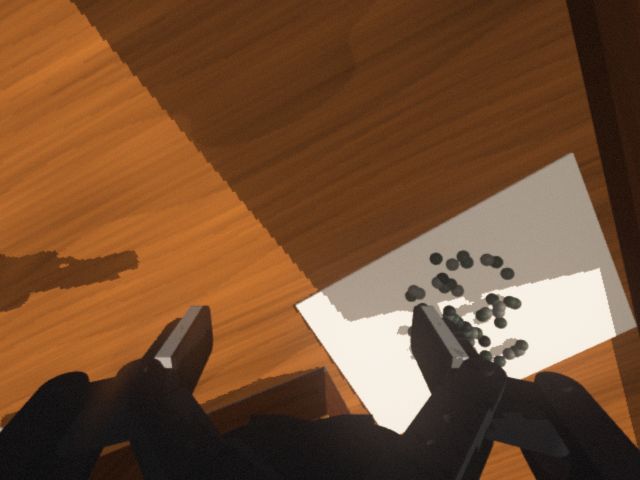

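Four black boxes sit on the pad (top view about (380,195), (379,234), (381,277), (423,283)). The tray is at (310,236), the well at (170,240) and the red knob at (238,251). Next I'll measure these.

```bash
cat > meas.py <<'E'
from h import *
def brass(im):
    h=cv2.cvtColor(im,cv2.COLOR_RGB2HSV)
    return cv2.inRange(h,(14,120,120),(30,255,255)),h
def blobs(m,roi,amin=30):
    x0,y0,x1,y1=roi; mm=np.zeros_like(m); mm[y0:y1,x0:x1]=m[y0:y1,x0:x1]
    cs,_=cv2.findContours(mm,cv2.RETR_EXTERNAL,cv2.CHAIN_APPROX_NONE)
    return [(c,cv2.minAreaRect(c)) for c in cs if cv2.contourArea(c)>amin]
E
python3 - <<'E'
from meas import *
st=np.load('pics/top0.png.npy'); ss=np.load('pics/scene0.png.npy')
ct=cams.get_calibration('top'); cs=cams.get_calibration('scene')
m,_=brass(st)
for c,r in blobs(m,(350,170,455,310)): print('top',r,cv2.contourArea(c))
m2,_=brass(ss)
for c,r in blobs(m2,(180,215,305,355)): print('scene',r,cv2.contourArea(c))
up=lambda im,x0,y0,x1,y1,s: cv2.resize(im[y0:y1,x0:x1],None,fx=s,fy=s,interpolation=cv2.INTER_NEAREST)[:,:,::-1]
cv2.imwrite('pics/t1.png',up(st,340,165,480,315,4)); cv2.imwrite('pics/s1.png',up(ss,180,205,320,355,4))
cv2.imwrite('pics/t2.png',up(st,105,165,345,315,3)); cv2.imwrite('pics/s2.png',up(ss,310,180,580,320,3)[:, :800])
E
```

```text
top ((402.0, 239.5), (139.0, 104.0), 90.0) 14456.0
scene ((268.0975646972656, 303.8780822753906), (24.363107681274414, 9.058077812194824), 38.65980911254883) 185.0
scene ((265.9308166503906, 265.4461975097656), (9.384520530700684, 22.36497688293457), 37.87498474121094) 174.0
scene ((242.0, 284.5), (139.0, 124.0), 90.0) 3926.5
```

View pics/t1.png

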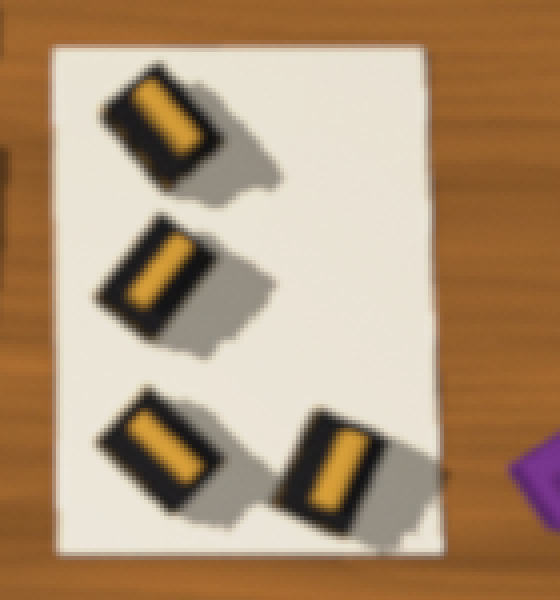

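View pics/t2.png

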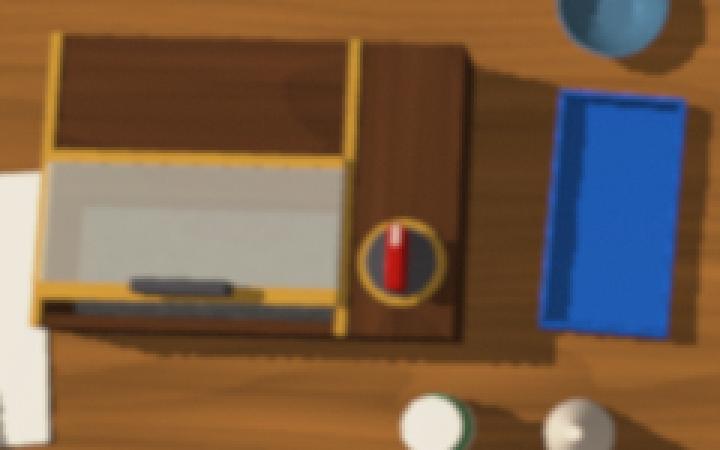

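View pics/s1.png

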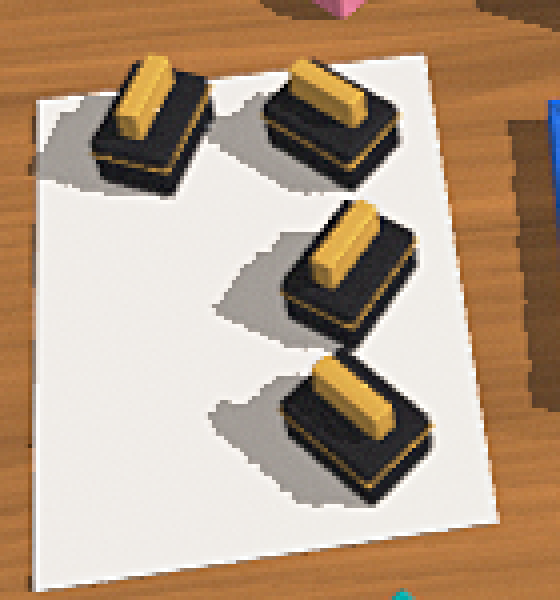

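View pics/s2.png

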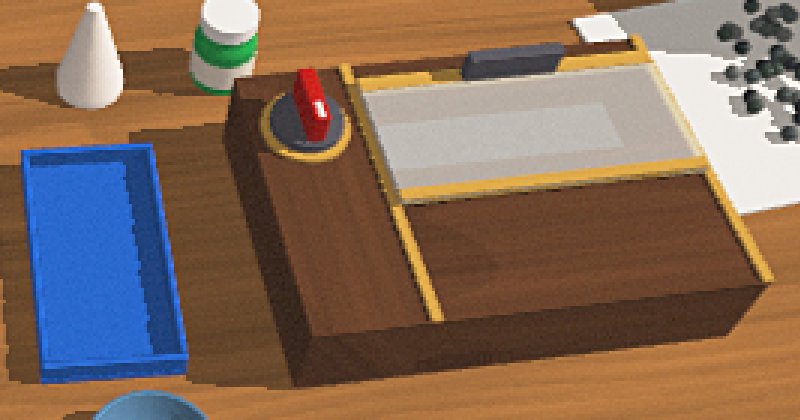

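```bash
python3 - <<'E'
from meas import *
st=np.load('pics/top0.png.npy'); ss=np.load('pics/scene0.png.npy')
ct=cams.get_calibration('top'); cs=cams.get_calibration('scene')
def T(x,y): return [105+(x)/3-.33,165+y/3-.33]
def S(x,y): return [310+x/3-.33,180+y/3-.33]
W={'f-':((458,338),(235,80)),'b-':((467,46),(312,335)),'b+':((50,33),(770,282)),'f+':((32,325),(640,40)),
'trayfr':((668,338),(22,152)),'trayfl':((541,328),(152,145)),'traybl':((559,91),(187,357)),'traybr':((686,98),(41,366)),
'knobtopFront':((396,290),(307,70)),'handleL':((131,287),(560,50)),'handleR':((230,292),(465,58))}
for k,(a,b) in W.items():
    P,e=tri(ct,T(*a),cs,S(*b)); print(k,P.round(4),round(e,4), onplane(ct,T(*a),P[2]).round(4)[0,:2])
def fit(local,world):
    local=np.array(local);world=np.array(world);lc=local.mean(0);wc=world.mean(0)
    a=local-lc;b=world-wc; th=np.arctan2((a[:,0]*b[:,1]-a[:,1]*b[:,0]).sum(),(a*b).sum())
    R=np.array([[np.cos(th),-np.sin(th)],[np.sin(th),np.cos(th)]]);o=wc-R@lc
    return o,np.degrees(th),np.linalg.norm(world-(local@R.T+o),axis=1)
L=[(-.062,-.222),(.190,-.222),(.190,.132),(-.062,.132)]
for nm,f in(('top',0),('scene',1)):
  w=[onplane((ct,cs)[f],(T,S)[f](*W[k][f]),.08)[0,:2] for k in('f-','b-','b+','f+')]; print(nm,'well',fit(L,w))
  w=[onplane((ct,cs)[f],(T,S)[f](*W[k][f]),.025)[0,:2] for k in('trayfr','trayfl','traybl','traybr')]; print(nm,'tray',fit([(-.106,-.056),(-.106,.056),(.106,.056),(.106,-.056)],w))
# boxes
pad_t=np.array([(353,178),(447,178),(449,302),(355,302)]); pad_s=np.array([(190,231),(286,220),(303,333),(190,350)])
for nm,im,c,pl in(('top',st,ct,pad_t),('scene',ss,cs,pad_s)):
    h=cv2.cvtColor(im,cv2.COLOR_RGB2HSV); m=cv2.inRange(h,(12,140,150),(30,255,255))
    reg=np.zeros_like(m); cv2.fillPoly(reg,[pl],255); 
    if nm=='scene': reg=cv2.dilate(reg,np.ones((25,25)));reg[:,305:]=0
    else: reg=cv2.erode(reg,np.ones((5,5)))
    m&=reg
    for k,r in blobs(m,(0,0,640,480),60):
        M=cv2.moments(k); cen=(M['m10']/M['m00'],M['m01']/M['m00'])
        if M['m00']>400: continue
        bp=onplane(c,cv2.boxPoints(r),.068)[:,:2]; e1=bp[1]-bp[0];e2=bp[2]-bp[1]; e=e1 if np.linalg.norm(e1)>np.linalg.norm(e2) else e2
        print(nm,np.round(cen,1),onplane(c,cen,.068)[0,:2].round(4),'ang',np.degrees(np.arctan2(e[1],e[0])).round(1),np.linalg.norm(e1).round(3),np.linalg.norm(e2).round(3))
for p in [(353,177),(446,177),(450,302),(354,303)]: print('pad',onplane(ct,p,.004)[0].round(3))
# bystanders
for n,p,z in [('cone',(298,309),.05),('lotion',(251,307),.08),('dish',(310,166),.035),('teal',(374,144),.06),('pink',(377,335),.06),('purple',(485,282),.06)]: print(n,onplane(ct,p,z)[0].round(3))
E
```

```text
f- [0.444  0.0883 0.0791] 0.005 [0.4434 0.0858]
b- [0.6927 0.0888 0.0811] 0.0015 [0.6924 0.088 ]
b+ [0.6945 0.4437 0.081 ] 0.0053 [0.6958 0.4463]
f+ [0.4457 0.4432 0.0805] 0.0018 [0.4454 0.4423]
trayfr [ 0.4516 -0.0888  0.0223] 0.0016 [ 0.4514 -0.0896]
trayfl [0.4577 0.0219 0.0213] 0.002 [0.4575 0.0209]
traybl [0.6672 0.0104 0.0245] 0.0028 [0.6675 0.0118]
traybr [ 0.6626 -0.1015  0.0293] 0.0015 [ 0.6627 -0.1007]
knobtopFront [0.4786 0.1338 0.1227] 0.003 [0.4782 0.1324]
handleL [0.4761 0.3503 0.1133] 0.0011 [0.4763 0.3508]
handleR [0.4742 0.2697 0.113 ] 0.0003 [0.4742 0.2696]
top well (array([0.50539974, 0.31080839]), np.float64(-0.03380466303720007), array([0.00315343, 0.00261626, 0.004059  , 0.0019857 ]))
top tray (array([ 0.55988108, -0.03949093]), np.float64(-2.675251536333033), array([0.0008986 , 0.00094466, 0.00101786, 0.00065101]))
scene well (array([0.50521725, 0.31190255]), np.float64(-0.2400811177239049), array([0.00275868, 0.00228416, 0.00271795, 0.00164041]))
scene tray (array([ 0.5604852 , -0.03979238]), np.float64(-3.6799352657742266), array([0.00276444, 0.00258742, 0.00257606, 0.00267474]))
top [424.2 281.9] [ 0.4429 -0.3323] ang -23.1 0.049 0.015
top [380.8 276.2] [ 0.4545 -0.2234] ang -134.1 0.013 0.049
top [379.7 231.8] [ 0.5673 -0.2199] ang -36.7 0.05 0.013
top [381.1 193.3] [ 0.6677 -0.2227] ang -139.3 0.015 0.049
scene [268.8 303. ] [ 0.6718 -0.2219] ang 33.6 0.017 0.058
scene [266.5 264.7] [ 0.5719 -0.22  ] ang 142.8 0.055 0.024
pad [ 0.726 -0.153  0.004]
pad [ 0.731 -0.404  0.004]
pad [ 0.396 -0.412  0.004]
pad [ 0.387 -0.161  0.004]
cone [ 0.368 -0.017  0.05 ]
lotion [0.37  0.098 0.08 ]
dish [ 0.745 -0.037  0.035]
teal [ 0.801 -0.204  0.06 ]
pink [ 0.308 -0.216  0.06 ]
purple [ 0.447 -0.487  0.06 ]
```

Call:
{"name": "play_rows", "arguments": {"series": "100 0 0 0 0 0 10.5;100 0 0 0 0 0 10.5;100 0 0 0 0 0 10.5;100 0 0 0 0 0 10.5;100 0 0 0 0 0 10.5;100 0 0 0 0 0 10.5;100 -4.2 4.5 0 0 0 1.2;100 -4.2 4.5 0 0 0 0;100 -4.2 4.5 0 0 0 0;100 -4.2 4.5 0 0 0 0;100 -4 4.6 0 0 0 0;100 0 0 0 0 0 0"}}

```text
clock: 1.65
tcp_pos: [0.4794, 0.3088, 0.2496]
orientation: [0.0, 0.709, 0.706, -0.0]
wrist_force: [-0.8, -0.1, 0.3]
finger_gap: 0.0856
```

```bash
cat >> h.py <<'E'
from scipy.spatial.transform import Rotation as Rn
def pose(s=None):
    s=s or get_state(); q=np.array(s['orientation']); R=Rn.from_quat([q[1],q[2],q[3],q[0]]).as_matrix(); return np.array(s['tcp_pos']),R
def yawY(R): return np.degrees(np.arctan2(R[1,1],R[0,1]))
def plan(target,toolY=None):
    """prints shift in tool axes (after turn) and turn about tool z"""
    p,R=pose(); y=yawY(R); d=np.array(target)-p
    t=0
    if toolY is not None:
        t=-((toolY-y+180)%360-180)
        R=R@Rn.from_rotvec([0,0,np.radians(t)]).as_matrix()
    s=R.T@d*100
    tilt=np.degrees(np.arccos(-R[2,2]))
    print('tcp',p.round(4),'yawY',y.round(2),'tilt',tilt.round(2),'-> turnz',np.round(t,2),'then shift cm',s.round(2))
E
python3 - <<'E'
from h import *
s=get_state();print(s['clock'],s['joint_pos'].round(3));plan((.475,.31,.25),0)
im,c=snap('wrist','w1.png')
R=cv2.Rodrigues(c['rvec'])[0];print((-R.T@c['tvec']).round(4),R.round(3))
E
```

```text
1.65 [ 4.320e-01  3.040e-01  3.200e-02  1.299e+00 -1.000e-03  2.007e+00]
tcp [0.4794 0.3088 0.2496] yawY -0.23 tilt 0.04 -> turnz -0.23 then shift cm [ 0.12 -0.44 -0.04]
[0.4784 0.3872 0.3726] [[ 1.    -0.005  0.   ]
 [-0.005 -0.952  0.306]
 [-0.001 -0.306 -0.952]]
```

View pics/w1.png

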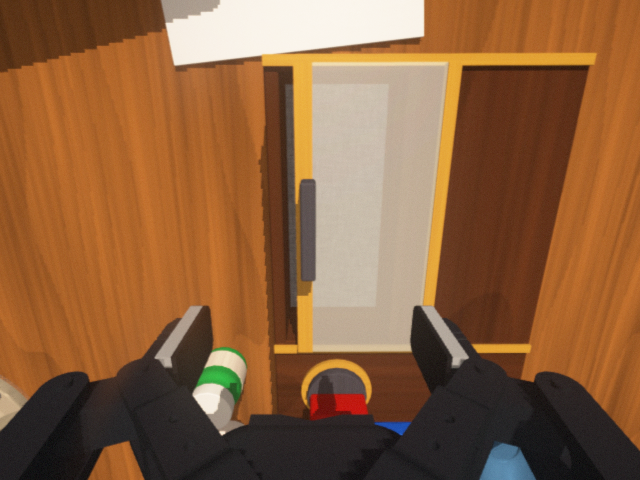

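The wrist view shows the handle at (308,230), upright along the image column (world y). It also shows the cover's front edge around column 303 and the rails at rows 60 and 349.

```bash
python3 - <<'E'
from h import *
c=cams.get_calibration('wrist')
for n,p,z in [('handle top far',(308,180),.117),('handle top near',(309,280),.117),('handle left',(302,230),.117),('handle right',(316,230),.117),('rail far near-edge',(430,65),.083),('rail near',(430,346),.083),('railfar corner outer',(263,54),.083),('railfar corner back',(595,54),.083),('rail near front',(275,349),.083),('rail near back',(530,349),.083),('deck edge front mid',(268,230),.08),('knob ring L',(301,387),.09),('knob ring R',(372,387),.09),('knob ring top',(337,360),.09)]:
    print(n,onplane(c,p,z)[0].round(4))
E
```

```text
handle top far [0.4739 0.3547 0.117 ]
handle top near [0.4743 0.2744 0.117 ]
handle left [0.4691 0.3164 0.117 ]
handle right [0.4799 0.3164 0.117 ]
rail far near-edge [0.5666 0.4365 0.083 ]
rail near [0.592  0.1887 0.083 ]
railfar corner outer [0.4403 0.4443 0.083 ]
railfar corner back [0.6898 0.4436 0.083 ]
rail near front [0.4402 0.1856 0.083 ]
rail near back [0.6904 0.185  0.083 ]
deck edge front mid [0.438  0.3061 0.08  ]
knob ring L [0.4655 0.1463 0.09  ]
knob ring R [0.5363 0.1461 0.09  ]
knob ring top [0.5007 0.178  0.09  ]
```

Call:
{"name": "play_rows", "arguments": {"series": "100 0.4 -0.5 4 0 0 0;100 0 0 4 0 0 0;60 0 0 4 0 0 0;60 0 0 1.3 0 0 0;0 0 0 0 0 0 0;0 0 0 0 0 0 0;0 0 0 0 0 0 0;0 0 0 0 0 0 0;0 0 0 0 0 0 0;0 0 0 0 0 0 0", "newtons": 30}}

```text
clock: 2.95
tcp_pos: [0.4728, 0.3167, 0.1193]
orientation: [0.0, 0.706, 0.708, 0.002]
wrist_force: [0.9, 1.0, 6.5]
finger_gap: 0.011
```

Call:
{"name": "play_rows", "arguments": {"series": "40 0 0 0 0 0 0;40 0 0 -0.4 0 0 0;0 0 0 0 0 0 0;0 0 0 0 0 0 0;0 0 0 0 0 0 0;0 0 0 0 0 0 0"}}

```text
clock: 3.7
tcp_pos: [0.4716, 0.3158, 0.1216]
orientation: [0.0, 0.706, 0.708, 0.0]
wrist_force: [0.9, -1.7, 5.1]
finger_gap: 0.0111
```

```bash
python3 - <<'E'
from h import *
s=get_state();print(s['wrist_force'],s['ft_torque'],s['joint_pos'].round(3));plan((.475,.31,.25),0)
im,c=snap('wrist','w2.png'); im,c=snap('scene','s3.png')
cv2.imwrite('pics/s3z.png',cv2.resize(im[130:290,360:580],None,fx=3.5,fy=3.5)[:,:,::-1])
E
```

```text
[ 0.90695395 -1.6886719   5.10492112] [-0.20948403 -0.02190248 -0.06772634] [ 0.449  0.368 -0.2    1.002 -0.     2.017]
tcp [0.4716 0.3158 0.1216] yawY 0.13 tilt 0.03 -> turnz 0.13 then shift cm [ -0.58   0.35 -12.84]
```

View pics/w2.png

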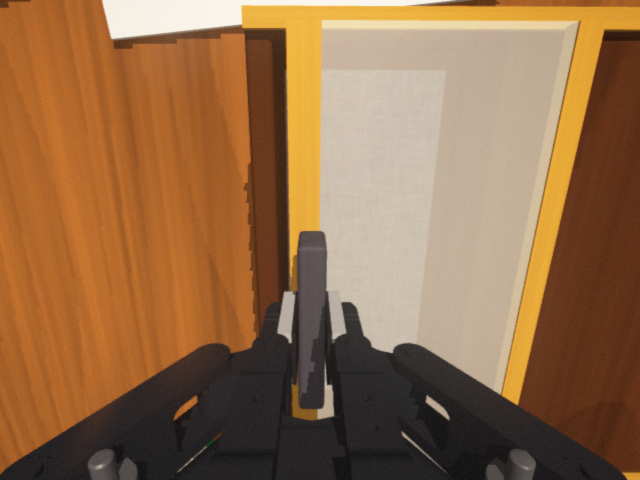

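View pics/s3z.png

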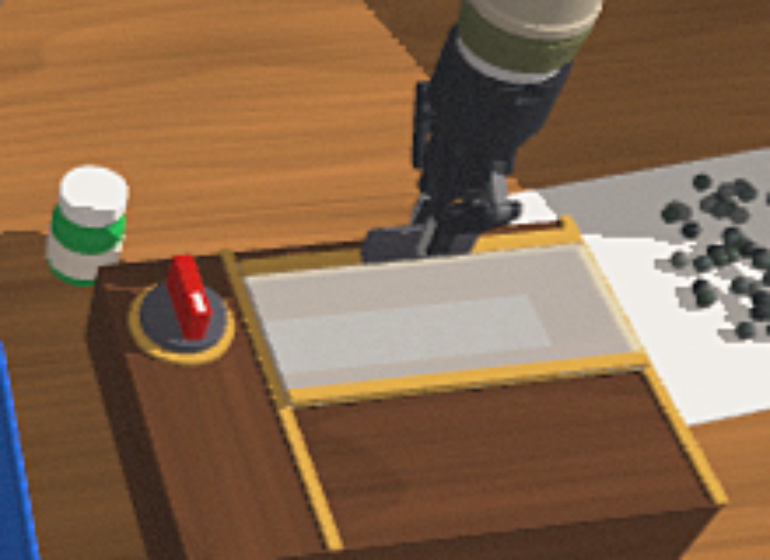

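Call:
{"name": "play_rows", "arguments": {"series": "0 0 1 0 0 0 0;0 0 2 0 0 0 0;0 0 2 0 0 0 0;0 0 2 0 0 0 0;0 0 2 0 0 0 0;0 0 1 0 0 0 0;0 0 0.5 0 0 0 0;0 0 0 0 0 0 0;0 0 0 0 0 0 0"}}

```text
clock: 4.92
tcp_pos: [0.5771, 0.3157, 0.1216]
orientation: [0.001, 0.706, 0.708, 0.0]
wrist_force: [1.5, -2.9, 4.8]
finger_gap: 0.0111
```

Call:
{"name": "play_rows", "arguments": {"series": "0 0 0.4 0 0 0 0;0 0 0 0 0 0 0;0 0 0 0 0 0 0"}}

```text
clock: 5.3
tcp_pos: [0.5777, 0.3157, 0.1216]
orientation: [-0.001, 0.706, 0.708, -0.002]
wrist_force: [-7.1, -4.1, 11.0]
finger_gap: 0.0112
```

Call:
{"name": "play_rows", "arguments": {"series": "50 0 0 0 0 0 0;50 0 0 0 0 0 0;50 0 0 -2 0 0 0;50 0 0 -4 0 0 -10;50 0 0 -5 0 0 -10;50 0 0 -2 0 0 -10;50 0 0 0 0 0 -10;50 0 0 0 0 0 -10;50 0 0 0 0 0 -10;50 0 0 0 0 0 -10;50 0 0 0 0 0 -10;50 0 0 0 0 0 -10"}}

```text
clock: 6.8
tcp_pos: [0.5803, 0.3163, 0.2506]
orientation: [-0.0, -0.004, 1.0, 0.0]
wrist_force: [-0.4, -0.9, -0.0]
finger_gap: 0.0425
```

```bash
python3 - <<'E'
from h import *
plan((.56,-.25,.25),90);plan((.51,-.25,.25),90)
E
```

```text
tcp [0.5803 0.3163 0.2506] yawY 90.49 tilt 0.05 -> turnz 0.49 then shift cm [ 2.030e+00 -5.663e+01  5.000e-02]
tcp [0.5803 0.3163 0.2506] yawY 90.49 tilt 0.05 -> turnz 0.49 then shift cm [ 7.030e+00 -5.663e+01  5.000e-02]
```

Call:
{"name": "play_rows", "arguments": {"series": "50 0.5 -3 0 0 0 0.5;50 0.5 -5.5 0 0 0 0;50 0.5 -5.5 0 0 0 0;50 0.5 -5.5 0 0 0 0;50 0.5 -5.5 0 0 0 0;50 0.5 -5.5 0 0 0 0;50 0.5 -5.5 0 0 0 0;50 0.5 -5.5 0 0 0 0;50 0.5 -5.5 0 0 0 0;50 0.5 -5.5 0 0 0 0;50 0 -4.1 0 0 0 0;50 0 0 0 0 0 0"}}

```text
clock: 8.3
tcp_pos: [0.5269, -0.2525, 0.2503]
orientation: [-0.0, 0.005, 1.0, 0.0]
wrist_force: [-0.4, 1.0, -0.7]
finger_gap: 0.0428
```

```bash
python3 - <<'E'
from h import *
plan((.51,-.25,.25),90)
im,c=snap('wrist','w3.png'); np.save('c3.npy',c,allow_pickle=True); im,c=snap('top','t3.png')
E
```

```text
tcp [ 0.5269 -0.2525  0.2503] yawY 89.4 tilt 0.02 -> turnz -0.6 then shift cm [1.69 0.25 0.03]
```

View pics/w3.png

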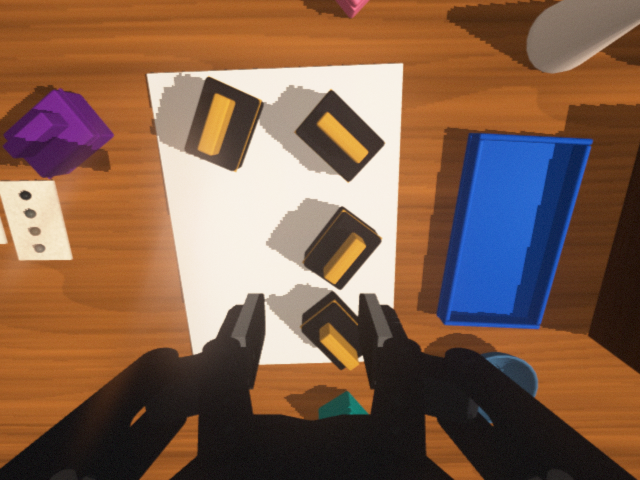

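The wrist view shows all four boxes: bars at (217,125), (342,138), (345,258) and (338,343). The tray is at (515,230).

```bash
cat >> meas.py <<'E'
def bars(im,c,z=.068,roi=(150,70,400,375),vmin=None,amin=60,amax=2500,pr=True):
    h=cv2.cvtColor(im,cv2.COLOR_RGB2HSV); m=cv2.inRange(h,(12,140,130),(30,255,255))
    out=[]
    for k,r in blobs(m,roi,amin):
        if cv2.contourArea(k)>amax: continue
        M=np.zeros_like(m); cv2.drawContours(M,[k],-1,255,-1); v=h[:,:,2][M>0]
        # brightest face = top
        t=np.percentile(v,90)*0.93; tm=((M>0)&(h[:,:,2]>t)).astype(np.uint8)*255
        tm=cv2.morphologyEx(tm,cv2.MORPH_OPEN,np.ones((3,3),np.uint8)) if cv2.contourArea(k)>300 else tm
        ks=cv2.findContours(tm,cv2.RETR_EXTERNAL,cv2.CHAIN_APPROX_NONE)[0]
        kt=max(ks,key=cv2.contourArea); rr=cv2.minAreaRect(kt)
        bp=onplane(c,cv2.boxPoints(rr),z)[:,:2]; e1=bp[1]-bp[0];e2=bp[2]-bp[1]; e=e1 if np.linalg.norm(e1)>np.linalg.norm(e2) else e2
        a=np.degrees(np.arctan2(e[1],e[0]))%180
        out.append((bp.mean(0),a,rr[0]))
        if pr: print(np.round(rr[0],1),bp.mean(0).round(4),'ang',a.round(1),'size',sorted([np.linalg.norm(e1).round(3),np.linalg.norm(e2).round(3)]), 'v',np.percentile(v,[10,50,90]))
    return out
E
python3 - <<'E'
from meas import *
w=np.load('pics/w3.png.npy');c=np.load('c3.npy',allow_pickle=True).item()
a=bars(w,c)
t=np.load('pics/t3.png.npy');ct=cams.get_calibration('top')
h=cv2.cvtColor(t,cv2.COLOR_RGB2HSV)
b=bars(t,ct,roi=(356,181,446,300),amax=400)
for p,_,q in a:
    for p2,_,q2 in b:
        if np.linalg.norm(p-p2)<.02: print('tri',tri(c,q,ct,q2))
for n,p,z in [('tr1',(471,135),.025),('tr2',(592,141),.025),('tr3',(541,328),.025),('tr4',(438,323),.025)]: print(n,onplane(c,p,z)[0].round(4))
E
```

```text
[340.5 352. ] [ 0.6655 -0.2236] ang 40.9 size [np.float64(0.012), np.float64(0.047)] v [167. 180. 230.]
[345.5 261.2] [ 0.5649 -0.2208] ang 143.0 size [np.float64(0.011), np.float64(0.048)] v [146. 228. 233.]
[398. 235.] [ 0.5393 -0.1724] ang 3.8 size [np.float64(0.002), np.float64(0.021)] v [157.6 173.  186. ]
[342.9 137.2] [ 0.4523 -0.2245] ang 47.4 size [np.float64(0.011), np.float64(0.047)] v [180. 232. 236.]
[214.2 124.4] [ 0.441  -0.3332] ang 155.8 size [np.float64(0.012), np.float64(0.048)] v [194. 228. 235.]
[381.3 193.2] [ 0.668  -0.2232] ang 40.7 size [np.float64(0.009), np.float64(0.042)] v [138.8 183.  202. ]
tri (array([ 0.6690216 , -0.22352719,  0.06278314]), np.float64(0.0004594794720822502))
tr1 [ 0.4521 -0.0973  0.025 ]
tr2 [0.459  0.0209 0.025 ]
tr3 [0.6661 0.0111 0.025 ]
tr4 [ 0.6582 -0.1084  0.025 ]
```

```bash
python3 - <<'E'
from h import *
plan((.453,-.224,.068),137)
E
```

```text
tcp [ 0.5269 -0.2496  0.2506] yawY 89.59 tilt 0.08 -> turnz -47.41 then shift cm [ 3.18  7.13 18.27]
```

Call:
{"name": "play_rows", "arguments": {"series": "50 0 0 0 0 0 -10;50 0 0 0 0 0 -10;50 0 0 0 0 0 -10;50 0 0 0 0 0 -10;50 0 0 0 0 0 -7.4;50 1.6 3.6 4 0 0 0;50 1.6 3.5 4 0 0 0;50 0 0 2 0 0 0;50 0 0 0 0 0 0;50 0 0 0 0 0 0"}}

```text
clock: 9.65
tcp_pos: [0.4547, -0.2246, 0.1526]
orientation: [0.001, -0.4, 0.917, -0.001]
wrist_force: [-0.2, 0.3, 0.1]
finger_gap: 0.043
```

```bash
python3 - <<'E'
from meas import *
plan((.453,-.224,.068),137)
w,c=snap('wrist','w4.png'); bars(w,c,roi=(0,0,640,480),amin=250,amax=8000)
E
```

```text
tcp [ 0.4547 -0.2246  0.1526] yawY 137.13 tilt 0.13 -> turnz 0.13 then shift cm [0.08 0.18 8.46]
[177.7 454.7] [ 0.6436 -0.1758] ang 1.9 size [np.float64(0.021), np.float64(0.032)] v [157. 168. 177.]
[ 31.1 392. ] [ 0.6769 -0.2879] ang 99.0 size [np.float64(0.052), np.float64(0.068)] v [155. 165. 173.]
[312.5 256.5] [ 0.4522 -0.2251] ang 47.6 size [np.float64(0.011), np.float64(0.046)] v [187. 231. 237.]
[213.8 105.7] [ 0.4311 -0.3295] ang 156.3 size [np.float64(0.012), np.float64(0.026)] v [150. 223. 233.]
```

View pics/w4.png

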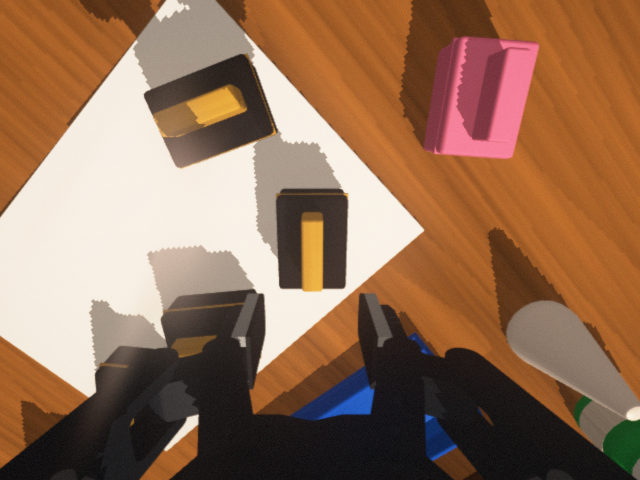

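The target bar is at (312,256), vertical and centred between the jaws, so I'll go down on it.

Call:
{"name": "play_rows", "arguments": {"series": "50 0.1 0.2 4 0 0 0;50 0 0 3 0 0 0;50 0 0 1.4 0 0 0;50 0 0 0 0 0 0;0 0 0 0 0 0 0;0 0 0 0 0 0 0;0 0 0 0 0 0 0;0 0 0 0 0 0 0;0 0 0 0 0 0 0;0 0 0 -3 0 0 0;0 0 0 -4 0 0 0;0 0 0 0 0 0 0", "newtons": 30}}

```text
clock: 11.2
tcp_pos: [0.4524, -0.2248, 0.1394]
orientation: [0.001, -0.399, 0.917, -0.002]
wrist_force: [0.8, -0.4, -3.8]
finger_gap: 0.0134
```

Call:
{"name": "play_rows", "arguments": {"series": "0 0 0 -4 0 0 0;0 0 0 -3 0 0 0;0 0 0 0 0 0 0;0 0 0 0 0 0 0;0 0 0 0 0 0 0;0 0 0 0 0 0 0"}}

```text
clock: 11.95
tcp_pos: [0.4506, -0.2236, 0.2059]
orientation: [-0.001, -0.399, 0.917, 0.001]
wrist_force: [0.1, -0.5, -3.1]
finger_gap: 0.0134
```

Call:
{"name": "play_rows", "arguments": {"series": "0 0 0 0 0 0 0"}}

```text
clock: 12.08
tcp_pos: [0.451, -0.2239, 0.2067]
orientation: [-0.0, -0.399, 0.917, 0.0]
wrist_force: [0.2, 0.5, -3.3]
finger_gap: 0.0135
```

Call:
{"name": "play_rows", "arguments": {"series": "0 0 0 0 0 0 0"}}

```text
clock: 12.2
tcp_pos: [0.4512, -0.224, 0.2071]
orientation: [-0.0, -0.399, 0.917, 0.0]
wrist_force: [-0.6, -0.7, -4.1]
finger_gap: 0.0133
```

Call:
{"name": "play_rows", "arguments": {"series": "0 0 0 0 0 0 0"}}

```text
clock: 12.32
tcp_pos: [0.4512, -0.2241, 0.2073]
orientation: [0.0, -0.399, 0.917, -0.0]
wrist_force: [-0.6, 0.1, -2.8]
finger_gap: 0.0134
```

Call:
{"name": "play_rows", "arguments": {"series": "0 0 0 -1.5 0 0 9.4;0 0 0 0 0 0 9.4;0 0 0 0 0 0 9.4;0 0 0 0 0 0 9.4;0 0 0 0 0 0 9.4;0 0 0 0 0 0 0"}}

```text
clock: 13.08
tcp_pos: [0.4512, -0.224, 0.2223]
orientation: [0.0, -0.001, 1.0, -0.0]
wrist_force: [-0.5, 0.4, -3.6]
finger_gap: 0.0134
```

```bash
python3 - <<'E'
from h import *
plan((.500,.385,.074),90)
E
```

```text
tcp [ 0.4512 -0.224   0.2223] yawY 90.14 tilt 0.01 -> turnz 0.14 then shift cm [-4.88 60.9  14.83]
```

Call:
{"name": "play_rows", "arguments": {"series": "0 -0.4 3 0 0 0 0;0 -0.5 5.5 0 0 0 0;0 -0.5 5.5 0 0 0 0;0 -0.5 5.5 0 0 0 0;0 -0.5 5.5 0 0 0 0;0 -0.5 5.5 0 0 0 0;0 -0.5 5.5 0 0 0 0;0 -0.5 5.5 0 0 0 0;0 -0.5 5.5 0 0 0 0;0 -0.5 5.5 0 0 0 0;0 0 5.4 0 0 0 0;0 0 3 0 0 0 0"}}

```text
clock: 14.58
tcp_pos: [0.4993, 0.3878, 0.2219]
orientation: [-0.0, -0.003, 1.0, 0.0]
wrist_force: [0.2, -1.3, -3.1]
finger_gap: 0.0131
```

Call:
{"name": "play_rows", "arguments": {"series": "0 0 0 0 0 0 0;0 0 0 0 0 0 0;0 0 0 0 0 0 0"}}

```text
clock: 14.95
tcp_pos: [0.4999, 0.3839, 0.2224]
orientation: [-0.0, -0.0, 1.0, -0.0]
wrist_force: [0.3, -0.1, -4.0]
finger_gap: 0.0133
```

```bash
python3 - <<'E'
from meas import *
print(get_state()['wrist_force']);plan((.500,.385,.074),90)
w,c=snap('wrist','w5.png')
E
```

```text
[ 0.3245133  -0.14455814 -4.04461582]
tcp [0.4999 0.3839 0.2224] yawY 90.02 tilt 0.01 -> turnz 0.02 then shift cm [-1.000e-02  1.100e-01  1.484e+01]
```

View pics/w5.png

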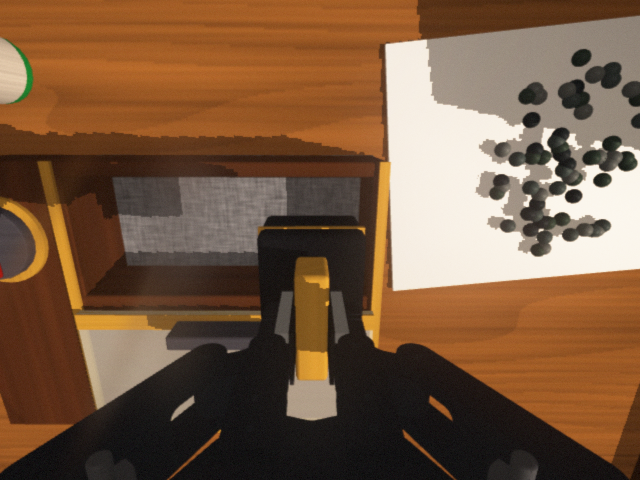

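The open well is visible at rows 176–305, with the held box over its +y end. I'll check the clearances.

```bash
python3 - <<'E'
from h import *
c=cams.get_calibration('wrist')
for n,p,z in [('front outer',(250,157),.08),('front inner',(250,176),.08),('rear inner top',(170,307),.08),('rear floor',(170,266),.01),('handle front top',(200,321),.117),('cover front edge',(150,330),.09),('+y rail inner',(372,200),.083),('+y rail outer',(389,200),.083),('-y rail inner',(60,200),.083),('box front edge low?',(310,216),.158)]:
    print(n,onplane(c,p,z)[0].round(4))
E
```

```text
front outer [0.4384 0.338  0.08  ]
front inner [0.4525 0.3372 0.08  ]
rear inner top [0.5642 0.262  0.08  ]
rear floor [0.5541 0.2359 0.01  ]
handle front top [0.556  0.3001 0.117 ]
cover front edge [0.5806 0.2468 0.09  ]
+y rail inner [0.4706 0.4307 0.083 ]
+y rail outer [0.4706 0.4438 0.083 ]
-y rail inner [0.4703 0.1902 0.083 ]
box front edge low? [0.4653 0.3832 0.158 ]
```

Call:
{"name": "play_rows", "arguments": {"series": "0 0 0 4 0 0 0;0 0 0 4 0 0 0;0 0 0 3 0 0 0;0 0 0 2 0 0 0;0 0 0 1.4 0 0 0;0 0 0 0 0 0 0;0 0 0 0 0 0 0;0 0 0 0 0 0 0"}}

```text
clock: 16.0
tcp_pos: [0.5005, 0.3854, 0.0796]
orientation: [0.001, -0.0, 1.0, 0.001]
wrist_force: [-0.5, 0.3, -3.9]
finger_gap: 0.013
```

Call:
{"name": "play_rows", "arguments": {"series": "0 0 0 0.3 0 0 0;0 0 0 0 0 0 0;0 0 0 0.2 0 0 0;0 0 0 0 0 0 0;0 0 0 0 0 0 0"}}

```text
clock: 16.62
tcp_pos: [0.4999, 0.3851, 0.0745]
orientation: [0.0, -0.0, 1.0, 0.0]
wrist_force: [-2.9, -2.1, 6.0]
finger_gap: 0.0128
```

Contact is made (force went positive at z 0.0745, as expected). Release and lift, turning back toward the pad.

Call:
{"name": "play_rows", "arguments": {"series": "30 0 0 0 0 0 0;40 0 0 0 0 0 0;40 0 0 0 0 0 0;40 0 0 -4 0 0 0;40 0 0 -5 0 0 0;40 0 0 -5 0 0 0;40 0 0 -2 0 0 0;40 0 -2 0 0 0 0;40 0 -5 0 0 0 0;40 0 -5 0 0 0 0;40 0 -5.5 0 0 0 0;40 0 -5.5 0 0 0 0"}}

```text
clock: 18.12
tcp_pos: [0.4984, 0.1523, 0.2314]
orientation: [-0.001, -0.0, 1.0, -0.0]
wrist_force: [0.8, 0.6, -0.6]
finger_gap: 0.0341
```

```bash
python3 - <<'E'
from meas import *
plan((.4415,-.333,.15),66.5); plan((.50,-.25,.24),66.5)
w,c=snap('wrist','w6.png')
t,ct=snap('top','t6.png');b=bars(t,ct,roi=(356,181,446,300),amax=400)
cv2.imwrite('pics/t6z.png',cv2.resize(t[160:320,100:460],None,fx=2.2,fy=2.2)[:,:,::-1])
E
```

```text
tcp [0.4984 0.1523 0.2314] yawY 90.03 tilt 0.16 -> turnz 23.53 then shift cm [-14.15 -46.76   8.19]
tcp [0.4984 0.1523 0.2314] yawY 90.03 tilt 0.16 -> turnz 23.53 then shift cm [-16.19 -36.83  -0.83]
[379.6 232. ] [ 0.5668 -0.2195] ang 142.5 size [np.float64(0.007), np.float64(0.043)] v [148.6 191.  207. ]
[381.3 193.2] [ 0.668  -0.2232] ang 39.9 size [np.float64(0.009), np.float64(0.042)] v [140.9 187.  206. ]
```

View pics/w6.png

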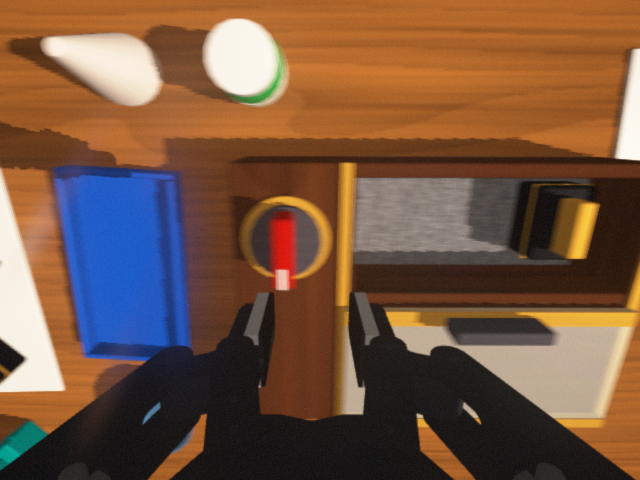

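View pics/t6z.png

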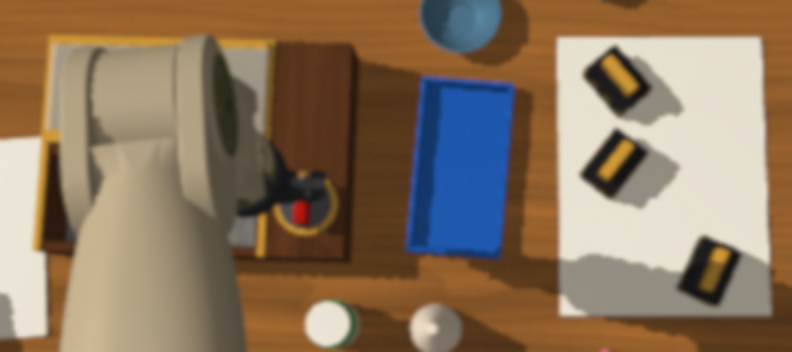

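Call:
{"name": "play_rows", "arguments": {"series": "50 0.6 -5.4 0 0 0 0;50 0.7 -5.4 0 0 0 0;50 0.6 -5.4 0 0 0 0;50 0.7 -5.4 0 0 0 0;50 0.6 -5.4 0 0 0 0;50 0.6 -5.4 0 0 0 0;50 0.6 -5.4 0 0 0 0;50 0.6 -5.4 0 0 0 0;50 0.7 -5.3 0 0 0 0;50 0 0 3 0 0 10;50 0 0 4 0 0 10;50 0 0 1 0 0 3.5"}}

```text
clock: 19.73
tcp_pos: [0.4405, -0.3281, 0.1486]
orientation: [-0.003, 0.205, 0.979, 0.002]
wrist_force: [-0.7, -0.4, 1.1]
finger_gap: 0.042
```

Call:
{"name": "play_rows", "arguments": {"series": "50 0 0 0 0 0 0;50 0 0 0 0 0 0"}}

```text
clock: 19.98
tcp_pos: [0.4431, -0.33, 0.1533]
orientation: [-0.0, 0.203, 0.979, 0.0]
wrist_force: [0.4, 0.3, 0.2]
finger_gap: 0.0428
```

```bash
python3 - <<'E'
from meas import *
w,c=snap('wrist','w7.png'); 
for p,a,q in bars(w,c,roi=(0,0,640,330),amin=250,amax=8000):
    if 200<q[0]<420: plan((p[0],p[1],.068),a-90)
E
```

```text
[533. 325.] [ 0.5471 -0.2092] ang 66.5 size [np.float64(0.006), np.float64(0.011)] v [144. 168. 226.]
[ 46.6 318.9] [ 0.4098 -0.5138] ang 86.9 size [np.float64(0.015), np.float64(0.041)] v [157. 169. 174.]
[305.  258.5] [ 0.4406 -0.3338] ang 156.7 size [np.float64(0.011), np.float64(0.048)] v [156. 226. 231.]
tcp [ 0.4434 -0.3302  0.1537] yawY 66.6 tilt 0.04 -> turnz -0.08 then shift cm [ 0.12 -0.44  8.57]
```

View pics/w7.png

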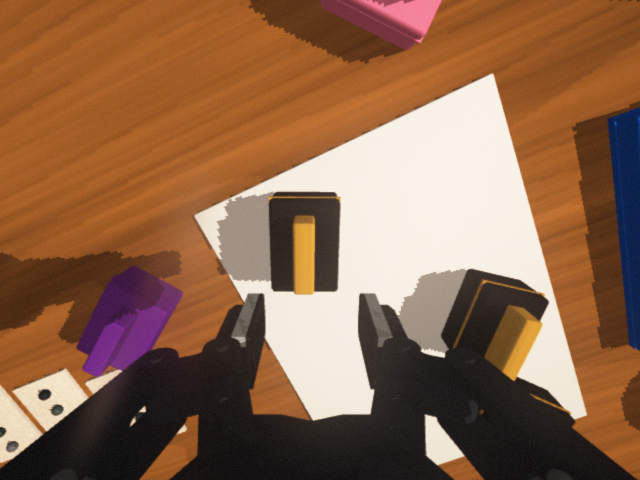

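Bar at (305,258), so it needs a 4 mm shift in tool y. Then down, grip and lift.

Call:
{"name": "play_rows", "arguments": {"series": "50 0.1 -0.4 4 0 0 0;50 0 0 3 0 0 0;50 0 0 1.5 0 0 0;50 0 0 0 0 0 0;0 0 0 0 0 0 0;0 0 0 0 0 0 0;0 0 0 0 0 0 0;0 0 0 0 0 0 0;0 0 0 0 0 0 0;0 0 0 -3 0 0 0;0 0 0 -5 0 0 0;0 0 0 -5 0 0 0"}}

```text
clock: 21.52
tcp_pos: [0.44, -0.3324, 0.1985]
orientation: [-0.001, 0.203, 0.979, 0.001]
wrist_force: [0.5, -1.1, -3.8]
finger_gap: 0.0132
```

Call:
{"name": "play_rows", "arguments": {"series": "0 0 0 -2.5 0 0 0;0 0 0 0 0 0 0;0 0 0 0 0 0 0;0 0 0 0 0 0 0;0 0 0 0 0 0 0"}}

```text
clock: 22.15
tcp_pos: [0.4403, -0.3328, 0.2218]
orientation: [-0.001, 0.203, 0.979, 0.001]
wrist_force: [0.5, -0.2, -3.2]
finger_gap: 0.0131
```

Call:
{"name": "play_rows", "arguments": {"series": "0 0 0 0 0 0 0"}}

```text
clock: 22.28
tcp_pos: [0.4406, -0.3331, 0.2226]
orientation: [-0.0, 0.203, 0.979, 0.0]
wrist_force: [-0.4, -0.8, -3.7]
finger_gap: 0.0133
```

Call:
{"name": "play_rows", "arguments": {"series": "0 0 0 0 0 0 0"}}

```text
clock: 22.4
tcp_pos: [0.4407, -0.3333, 0.2231]
orientation: [-0.0, 0.203, 0.979, 0.0]
wrist_force: [-0.0, -0.5, -2.6]
finger_gap: 0.0133
```

Call:
{"name": "play_rows", "arguments": {"series": "0 0 0 0 0 0 -8;0 0 0 0 0 0 -8;0 0 0 0 0 0 -7.4;0 0 3 0 0 0 0;0 -0.6 5.6 0 0 0 0;0 -0.6 5.6 0 0 0 0;0 -0.6 5.6 0 0 0 0;0 -0.6 5.6 0 0 0 0;0 -0.6 5.6 0 0 0 0;0 -0.6 5.6 0 0 0 0;0 -0.6 5.6 0 0 0 0;0 -0.6 5.6 0 0 0 0"}}

```text
clock: 23.9
tcp_pos: [0.4894, 0.1465, 0.2237]
orientation: [0.001, 0.001, 1.0, 0.0]
wrist_force: [0.2, 0.9, -4.5]
finger_gap: 0.0134
```

Call:
{"name": "play_rows", "arguments": {"series": "0 -0.6 5.6 0 0 0 0;0 -0.6 5.6 0 0 0 0;0 0 4 0 0 0 0;0 0 1.6 0 0 0 0;0 0 0 0 0 0 0;0 0 0 0 0 0 0;0 0 0 0 0 0 0"}}

```text
clock: 24.78
tcp_pos: [0.5016, 0.3113, 0.2235]
orientation: [0.0, 0.001, 1.0, -0.0]
wrist_force: [-0.5, -0.2, -3.1]
finger_gap: 0.0132
```

```bash
python3 - <<'E'
from h import *
print(get_state()['wrist_force']);plan((.500,.313,.074),90)
E
```

```text
[-0.52282434 -0.22600499 -3.09407572]
tcp [0.5016 0.3113 0.2235] yawY 89.84 tilt 0.01 -> turnz -0.16 then shift cm [ 0.16  0.17 14.95]
```

Call:
{"name": "play_rows", "arguments": {"series": "0 0.1 0.1 4 0 0 0;0 0 0 4 0 0 0;0 0 0 3 0 0 0;0 0 0 2 0 0 0;0 0 0 1.5 0 0 0;0 0 0 0 0 0 0;0 0 0 0.2 0 0 0;0 0 0 0.2 0 0 0;0 0 0 0 0 0 0;0 0 0 0 0 0 0"}}

```text
clock: 26.02
tcp_pos: [0.5012, 0.3139, 0.0756]
orientation: [0.001, 0.001, 1.0, 0.0]
wrist_force: [-0.7, -2.8, 6.8]
finger_gap: 0.0129
```

Call:
{"name": "play_rows", "arguments": {"series": "30 0 0 0 0 0 0;40 0 0 0 0 0 0;40 0 0 0 0 0 0;40 0 0 -4 0 0 0;40 0 0 -5 0 0 0;40 0 0 -5 0 0 0;40 0 0 -2 0 0 0;40 -0.6 -3 0 0 0 0;40 -0.6 -5.5 0 0 0 0;40 -0.6 -5.5 0 0 0 0;40 -0.6 -5.5 0 0 0 0;40 -0.6 -5.5 0 0 0 0"}}

```text
clock: 27.52
tcp_pos: [0.5302, 0.062, 0.2343]
orientation: [0.0, 0.0, 1.0, 0.0]
wrist_force: [1.0, 0.3, 0.5]
finger_gap: 0.0343
```

```bash
python3 - <<'E'
from meas import *
plan((.566,-.22,.15),90)
w,c=snap('wrist','w8.png')
t,ct=snap('top','t8.png');b=bars(t,ct,roi=(356,181,446,300),amax=400)
E
```

```text
tcp [0.5302 0.062  0.2343] yawY 89.96 tilt 0.02 -> turnz -0.04 then shift cm [ -3.58 -28.2    8.42]
[379.6 232.1] [ 0.5667 -0.2197] ang 142.5 size [np.float64(0.008), np.float64(0.043)] v [147. 185. 200.]
[381.3 193.2] [ 0.668  -0.2232] ang 40.7 size [np.float64(0.009), np.float64(0.042)] v [139. 182. 200.]
```

View pics/w8.png

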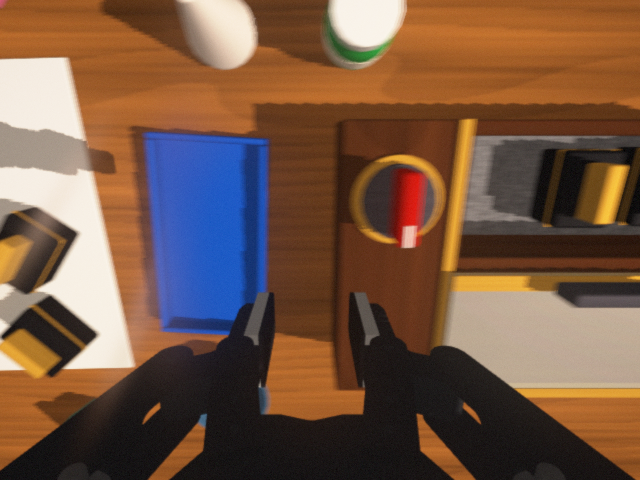

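Two boxes stand upright in the well at about (600,190). On to the third box.

Call:
{"name": "play_rows", "arguments": {"series": "50 -0.7 -5.4 0 0 0 0;50 -0.7 -5.4 0 0 0 0;50 -0.7 -5.4 0 0 0 0;50 -0.7 -5.4 0 0 0 0;50 -0.7 -5.4 0 0 0 0;50 0 -0.8 2 0 0 9.5;50 0 0 3 0 0 9.5;50 0 0 3 0 0 9.5;50 0 0 0 0 0 9;50 0 0 0 0 0 0;50 0 0 0 0 0 0;50 0 0 0 0 0 0"}}

```text
clock: 29.12
tcp_pos: [0.5653, -0.2143, 0.1548]
orientation: [0.001, 0.321, 0.947, -0.0]
wrist_force: [0.7, -0.3, 0.6]
finger_gap: 0.0424
```

```bash
python3 - <<'E'
from meas import *
w,c=snap('wrist','w9.png'); 
for p,a,q in bars(w,c,roi=(150,100,500,330),amin=250,amax=8000):
    plan((p[0],p[1],.068),a-90)
E
```

```text
[304.5 263.5] [ 0.5649 -0.2205] ang 142.6 size [np.float64(0.011), np.float64(0.047)] v [160. 217. 224.]
tcp [ 0.5652 -0.2144  0.1548] yawY 52.51 tilt 0.05 -> turnz -0.04 then shift cm [-0.34 -0.51  8.68]
```

View pics/w9.png

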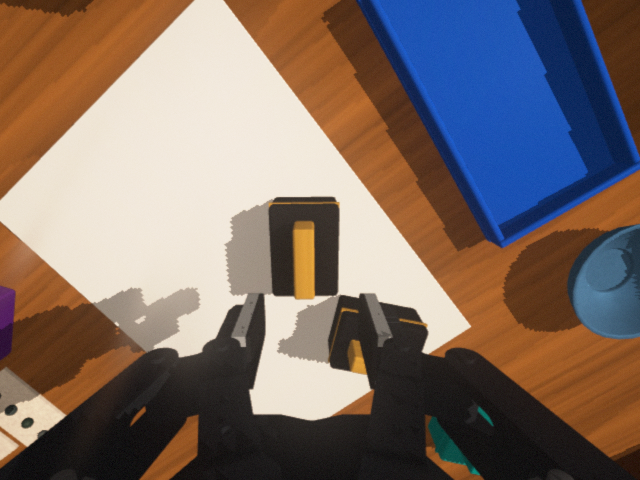

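Call:
{"name": "play_rows", "arguments": {"series": "50 -0.3 -0.5 4 0 0 0;50 0 0 3 0 0 0;50 0 0 1.6 0 0 0;50 0 0 0 0 0 0;0 0 0 0 0 0 0;0 0 0 0 0 0 0;0 0 0 0 0 0 0;0 0 0 0 0 0 0;0 0 0 0 0 0 0;0 0 0 -3 0 0 0;0 0 0 -5 0 0 0;0 0 0 -5 0 0 0"}}

```text
clock: 30.68
tcp_pos: [0.5637, -0.2199, 0.1993]
orientation: [-0.001, 0.322, 0.947, 0.0]
wrist_force: [0.6, -0.3, -0.1]
finger_gap: 0.0131
```

Call:
{"name": "play_rows", "arguments": {"series": "0 0 0 -2.5 0 0 0;0 0 0 0 0 0 0;0 0 0 0 0 0 0;0 0 0 0 0 0 0;0 0 0 0 0 0 0"}}

```text
clock: 31.3
tcp_pos: [0.5636, -0.2199, 0.2218]
orientation: [-0.001, 0.322, 0.947, 0.0]
wrist_force: [0.8, 0.9, -1.0]
finger_gap: 0.0137
```

Call:
{"name": "play_rows", "arguments": {"series": "0 0 0 0 0 0 0"}}

```text
clock: 31.42
tcp_pos: [0.564, -0.2201, 0.2226]
orientation: [-0.001, 0.322, 0.947, 0.0]
wrist_force: [0.0, 0.3, -1.2]
finger_gap: 0.0135
```

Call:
{"name": "play_rows", "arguments": {"series": "0 0 0 0 0 0 0"}}

```text
clock: 31.55
tcp_pos: [0.5642, -0.2202, 0.2231]
orientation: [-0.0, 0.322, 0.947, 0.0]
wrist_force: [-0.7, 0.5, -0.8]
finger_gap: 0.0134
```

Light, about 1 N, so this one is empty and goes to the tray.

Call:
{"name": "play_rows", "arguments": {"series": "0 0 0 0 0 0 9.2;0 0 0 0 0 0 9.2;0 0 0 0 0 0 9.2;0 0 0 0 0 0 9.2;0 0 0 0 0 0 9.2;0 0 0 0 0 0 9.2;0 4 0.9 0 0 0 0;0 5 1 0 0 0 0;0 5 1 0 0 0 0;0 4 0.8 0 0 0 0;0 0 0 0 0 0 0;0 0 0 0 0 0 0"}}

```text
clock: 33.05
tcp_pos: [0.6098, -0.0423, 0.2233]
orientation: [0.0, 0.724, 0.69, -0.0]
wrist_force: [0.1, 0.2, -0.6]
finger_gap: 0.0132
```

```bash
python3 - <<'E'
from meas import *
plan((.61,-.042,.07),-2.7)
w,c=snap('wrist','w10.png'); t,ct=snap('top','t10.png'); s,cs=snap('scene','s10.png')
for n,im,cc in (('top',t,ct),('scene',s,cs)):
    h=cv2.cvtColor(im,cv2.COLOR_RGB2HSV); m=cv2.inRange(h,(105,150,60),(125,255,255))
    k=max(cv2.findContours(m,cv2.RETR_EXTERNAL,cv2.CHAIN_APPROX_NONE)[0],key=cv2.contourArea); print(n,cv2.boxPoints(cv2.minAreaRect(k)).round(1).tolist(),onplane(cc,cv2.boxPoints(cv2.minAreaRect(k)),.025)[:,:2].round(4).tolist())
E
```

```text
tcp [ 0.6098 -0.0423  0.2233] yawY -2.73 tilt 0.02 -> turnz -0.03 then shift cm [ 0.04  0.02 15.33]
top [[311.5, 275.70001220703125], [318.0, 197.10000610351562], [333.0, 198.3000030517578], [326.5, 276.8999938964844]] [[0.4545, -0.0485], [0.6634, -0.0601], [0.661, -0.0998], [0.4522, -0.0874]]
scene [[316.29998779296875, 230.10000610351562], [365.1000061035156, 225.39999389648438], [372.5, 303.79998779296875], [323.79998779296875, 308.3999938964844]] [[0.4527, -0.09], [0.454, 0.0357], [0.6804, 0.0074], [0.6772, -0.1033]]
```

View pics/w10.png

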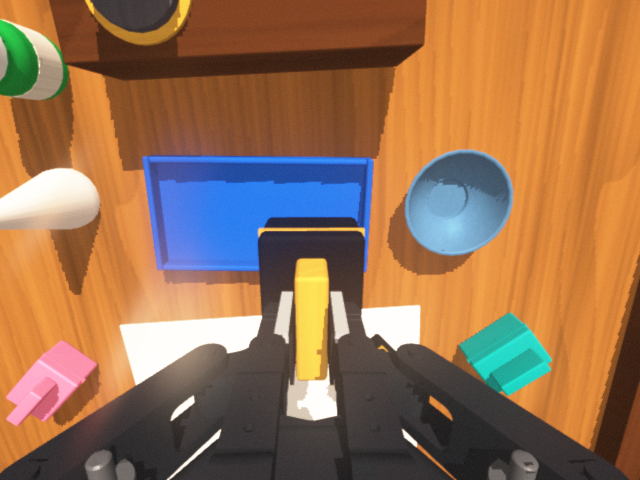

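```bash
python3 - <<'E'
from meas import *
im=np.load('pics/w10.png.npy')
cv2.imwrite('pics/w10z.png',cv2.resize(im[140:290,130:390],None,fx=3,fy=3,interpolation=cv2.INTER_NEAREST)[:,:,::-1])
E
```

```text
(no output)
```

View pics/w10z.png

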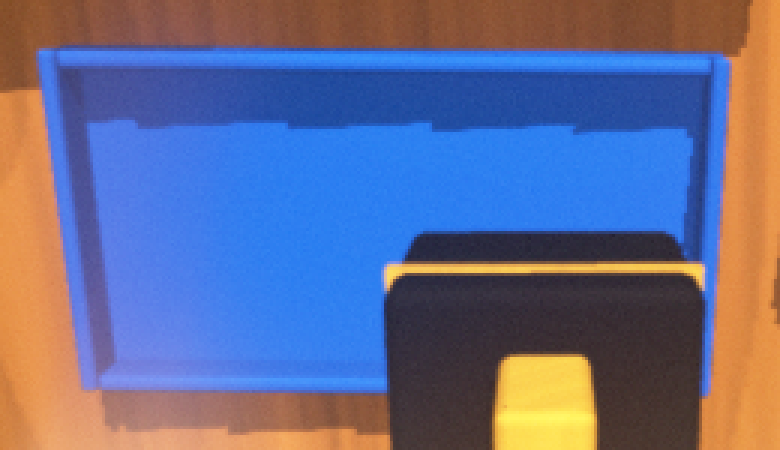

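```bash
python3 - <<'E'
from h import *
c=cams.get_calibration('wrist')
P=onplane(c,[(130+x/3-.33,140+y/3-.33) for x,y in [(40,50),(727,57),(709,393),(85,390)]],.025)
print(P.round(4),P.mean(0).round(4),np.degrees(np.arctan2(*(P[1]-P[0])[[1,0]])),np.degrees(np.arctan2(*(P[2]-P[3])[[1,0]])),np.linalg.norm(P[1]-P[0]),np.linalg.norm(P[2]-P[1]))
m=P.mean(0)[:2]; th=np.radians(-2.9); print(m+.05*np.array([np.cos(th),np.sin(th)]))
E
```

```text
[[ 0.4588  0.0215  0.025 ]
 [ 0.6664  0.0088  0.025 ]
 [ 0.6607 -0.1009  0.025 ]
 [ 0.4517 -0.0891  0.025 ]] [ 0.5594 -0.0399  0.025 ] -3.4930489966854203 -3.2288846201202173 0.20793712732167327 0.10987908071668026
[ 0.60934331 -0.04246067]
```

Call:
{"name": "play_rows", "arguments": {"series": "0 0 0 4 0 0 0;0 0 0 4 0 0 0;0 0 0 3 0 0 0;0 0 0 2.5 0 0 0;0 0 0 1.4 0 0 0;0 0 0 0 0 0 0;0 0 0 0.2 0 0 0;0 0 0 0.2 0 0 0;0 0 0 0 0 0 0;0 0 0 0 0 0 0"}}

```text
clock: 34.45
tcp_pos: [0.6108, -0.0424, 0.0717]
orientation: [0.001, 0.724, 0.69, 0.001]
wrist_force: [0.1, -0.4, 5.3]
finger_gap: 0.0134
```

Call:
{"name": "play_rows", "arguments": {"series": "30 0 0 0 0 0 0;50 0 0 0 0 0 0;50 0 0 0 0 0 0;50 0 0 -4 0 0 0;50 0 0 -4.5 0 0 0;50 -2.8 1 0 0 0 9.3;50 0 0 0 0 0 9.3;50 0 0 0 0 0 9.3;50 0 0 0 0 0 9.3;50 0 0 0 0 0 9.3;50 0 0 0 0 0 0"}}

```text
clock: 35.83
tcp_pos: [0.6184, -0.0706, 0.155]
orientation: [-0.0, 0.937, 0.349, -0.0]
wrist_force: [-0.1, -0.0, 0.6]
finger_gap: 0.0427
```

```bash
python3 - <<'E'
from meas import *
plan((.667,-.223,.155),-49.3)
t,ct=snap('top','t11.png');b=bars(t,ct,roi=(300,181,446,300),amax=400)
w,c=snap('wrist','w11.png')
E
```

```text
tcp [ 0.6184 -0.0706  0.155 ] yawY -49.16 tilt 0.02 -> turnz 0.14 then shift cm [-6.25 14.72  0.  ]
[346.5 189.5] [ 0.6757 -0.1335] ang 0.9 size [np.float64(0.023), np.float64(0.045)] v [132. 139. 143.]
```

View pics/w11.png

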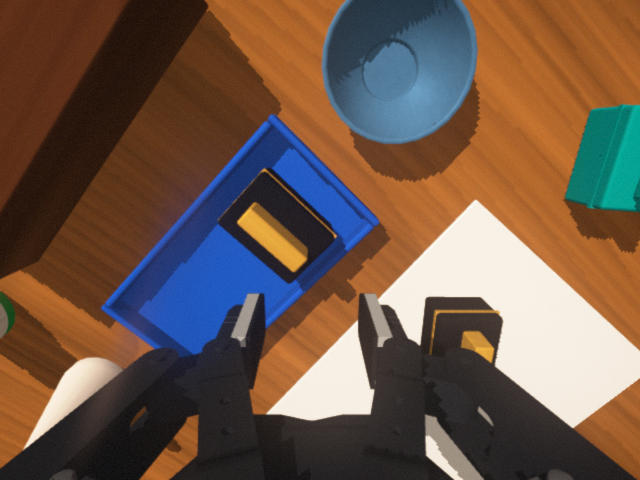

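The empty box stands flat in the tray at (280,225), and the last box is at (465,340).

Call:
{"name": "play_rows", "arguments": {"series": "50 -2 4.9 0 0 0 0;50 -2.1 4.9 0 0 0 0;50 -2.1 4.9 0 0 0 0;50 0 0 0 0 0 0;50 0 0 0 0 0 0"}}

```text
clock: 36.55
tcp_pos: [0.667, -0.2224, 0.1547]
orientation: [-0.001, 0.937, 0.348, -0.0]
wrist_force: [0.2, 0.0, -0.6]
finger_gap: 0.043
```

```bash
python3 - <<'E'
from meas import *
w,c=snap('wrist','w12.png'); 
for p,a,q in bars(w,c,roi=(200,150,450,330),amin=250,amax=8000):
    plan((p[0],p[1],.068),a-90)
E
```

```text
[277.4 297.5] [ 0.6289 -0.2237] ang 41.1 size [np.float64(0.011), np.float64(0.047)] v [171.1 227.  231. ]
[403.2 186.6] [ 0.7374 -0.2362] ang 92.5 size [np.float64(0.02), np.float64(0.094)] v [170. 179. 189.]
[248.  162.5] [ 0.6872 -0.1539] ang 130.7 size [np.float64(0.015), np.float64(0.02)] v [158. 167. 181.]
tcp [ 0.667  -0.2217  0.155 ] yawY -49.17 tilt 0.06 -> turnz -0.27 then shift cm [-3.01 -2.35  8.71]
tcp [ 0.667  -0.2217  0.155 ] yawY -49.17 tilt 0.06 -> turnz -51.7 then shift cm [-1.77  6.97  8.7 ]
tcp [ 0.667  -0.2217  0.155 ] yawY -49.17 tilt 0.06 -> turnz -89.89 then shift cm [3.81 5.94 8.71]
```

View pics/w12.png

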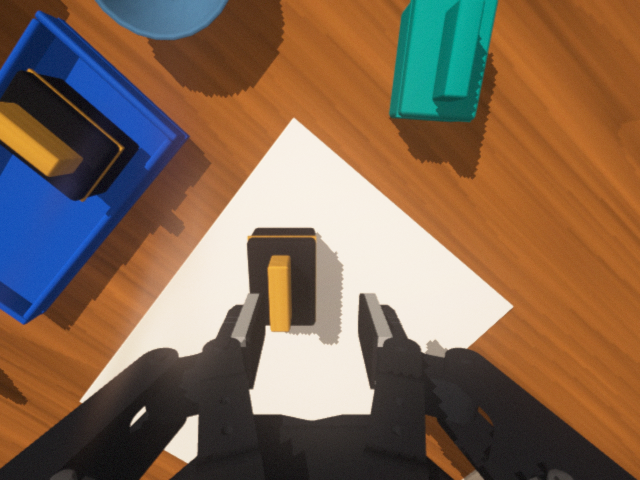

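The last box has been knocked: it's now at (277,297), about 38 mm nearer the robot. I'll recentre and measure again.

Call:
{"name": "play_rows", "arguments": {"series": "50 -1.5 -1.2 0 0 0 0;50 -1.5 -1.1 0 0 0 0;50 0 0 0 0 0 0;50 0 0 0 0 0 0"}}

```text
clock: 37.1
tcp_pos: [0.6303, -0.2237, 0.1559]
orientation: [0.0, 0.937, 0.349, 0.0]
wrist_force: [0.6, 0.1, 1.3]
finger_gap: 0.0427
```

```bash
python3 - <<'E'
from meas import *
w,c=snap('wrist','w13.png'); 
for p,a,q in bars(w,c,roi=(250,200,370,330),amin=250,amax=8000):
    plan((p[0],p[1],.068),a-90)
E
```

```text
[311.5 258. ] [ 0.6285 -0.2243] ang 41.2 size [np.float64(0.011), np.float64(0.047)] v [174.6 218.  224. ]
tcp [ 0.6304 -0.2239  0.1557] yawY -49.18 tilt 0.06 -> turnz -0.38 then shift cm [-0.18 -0.1   8.77]
```

View pics/w13.png

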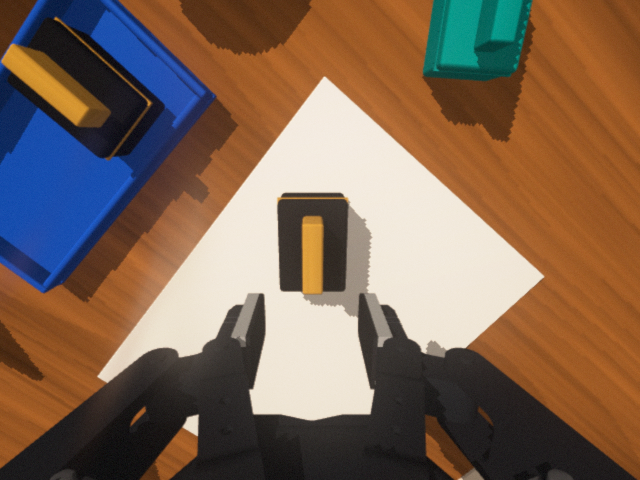

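Bar centred at (312,258).

Call:
{"name": "play_rows", "arguments": {"series": "50 -0.2 -0.1 4 0 0 0;50 0 0 3 0 0 0;50 0 0 1.7 0 0 0;50 0 0 0 0 0 0;0 0 0 0 0 0 0;0 0 0 0 0 0 0;0 0 0 0 0 0 0;0 0 0 0 0 0 0;0 0 0 0 0 0 0;0 0 0 -3 0 0 0;0 0 0 -5 0 0 0;0 0 0 -5 0 0 0"}}

```text
clock: 38.65
tcp_pos: [0.6263, -0.2246, 0.198]
orientation: [-0.001, 0.937, 0.348, -0.001]
wrist_force: [1.1, -0.2, -2.8]
finger_gap: 0.013
```

Call:
{"name": "play_rows", "arguments": {"series": "0 0 0 -2.5 0 0 0;0 0 0 0 0 0 0;0 0 0 0 0 0 0;0 0 0 0 0 0 0;0 0 0 0 0 0 0"}}

```text
clock: 39.28
tcp_pos: [0.6269, -0.2249, 0.2216]
orientation: [-0.001, 0.937, 0.348, -0.001]
wrist_force: [-0.7, -0.1, -2.2]
finger_gap: 0.0132
```

Call:
{"name": "play_rows", "arguments": {"series": "0 0 0 0 0 0 0"}}

```text
clock: 39.4
tcp_pos: [0.6273, -0.2251, 0.2225]
orientation: [-0.0, 0.937, 0.348, -0.0]
wrist_force: [0.1, -0.2, -3.1]
finger_gap: 0.0133
```

Call:
{"name": "play_rows", "arguments": {"series": "0 0 0 0 0 0 0"}}

```text
clock: 39.52
tcp_pos: [0.6275, -0.2252, 0.2231]
orientation: [-0.0, 0.937, 0.348, -0.0]
wrist_force: [0.2, -0.4, -4.1]
finger_gap: 0.0133
```

Call:
{"name": "play_rows", "arguments": {"series": "0 0 0 0 0 0 -10;0 0 0 0 0 0 -10.5;0 0 0 0 0 0 -10.5;0 0 0 0 0 0 -10.5;0 0 0 0 0 0 -10.5;0 0 0 0 0 0 -10.5;0 0 0 0 0 0 -10.5;0 0 0 0 0 0 -10.5;0 0 0 0 0 0 -10.5;0 0 0 0 0 0 -10.5;0 0 0 0 0 0 -10.5;0 0 0 0 0 0 -10"}}

```text
clock: 41.02
tcp_pos: [0.6276, -0.2252, 0.2234]
orientation: [0.0, 0.121, 0.993, 0.0]
wrist_force: [-0.1, 0.2, -2.3]
finger_gap: 0.0132
```

Call:
{"name": "play_rows", "arguments": {"series": "0 0 0 0 0 0 -10;0 0 0 0 0 0 -4.7;0 0 0 0 0 0 0;0 0 0 0 0 0 0"}}

```text
clock: 41.52
tcp_pos: [0.6275, -0.2252, 0.2233]
orientation: [0.0, -0.003, 1.0, 0.0]
wrist_force: [-0.2, -0.6, -3.8]
finger_gap: 0.0134
```

```bash
python3 - <<'E'
from h import *
print(get_state()['wrist_force']);plan((.500,.243,.223),90)
E
```

```text
[-0.24922707 -0.63166976 -3.84189822]
tcp [ 0.6275 -0.2252  0.2233] yawY 90.36 tilt 0.01 -> turnz 0.36 then shift cm [1.275e+01 4.682e+01 3.000e-02]
```

Call:
{"name": "play_rows", "arguments": {"series": "0 0.7 3 0 0 0 0.4;0 1.4 5.2 0 0 0 0;0 1.4 5.2 0 0 0 0;0 1.4 5.2 0 0 0 0;0 1.4 5.2 0 0 0 0;0 1.4 5.2 0 0 0 0;0 1.4 5.2 0 0 0 0;0 1.4 5.2 0 0 0 0;0 1.4 4.4 0 0 0 0;0 0.9 3 0 0 0 0;0 0 0 0 0 0 0;0 0 0 0 0 0 0"}}

```text
clock: 43.02
tcp_pos: [0.4991, 0.2424, 0.2234]
orientation: [0.0, -0.0, 1.0, -0.0]
wrist_force: [0.4, 0.0, -3.5]
finger_gap: 0.0133
```

Call:
{"name": "play_rows", "arguments": {"series": "0 0 0 0 0 0 0"}}

```text
clock: 43.15
tcp_pos: [0.4994, 0.2417, 0.2234]
orientation: [0.0, 0.0, 1.0, -0.0]
wrist_force: [0.0, 1.1, -3.2]
finger_gap: 0.0133
```

```bash
python3 - <<'E'
from h import *
print(get_state()['wrist_force']);plan((.500,.243,.0745),90)
w,c=snap('wrist','w14.png')
E
```

```text
[ 0.01102702  1.05961574 -3.17432937]
tcp [0.4994 0.2417 0.2234] yawY 89.94 tilt 0.01 -> turnz -0.06 then shift cm [-0.06  0.13 14.89]
```

View pics/w14.png

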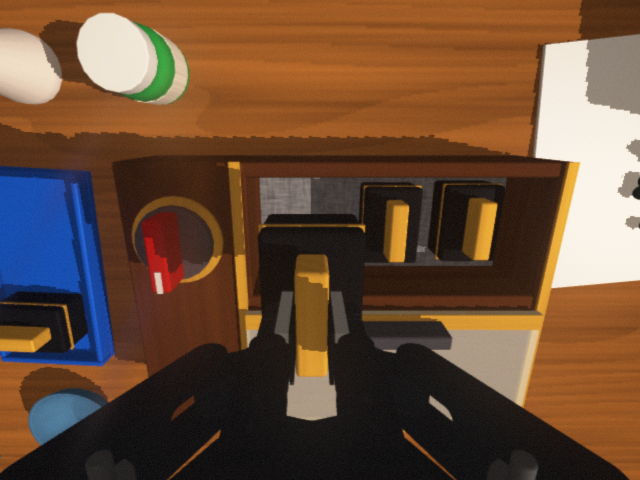

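The slot beside the two seated boxes (at (395,225) and (470,220)) is free.

Call:
{"name": "play_rows", "arguments": {"series": "0 -0.1 0.1 4 0 0 0;0 0 0 4 0 0 0;0 0 0 3 0 0 0;0 0 0 2 0 0 0;0 0 0 1.5 0 0 0;0 0 0 0 0 0 0;0 0 0 0.2 0 0 0;0 0 0 0.2 0 0 0;0 0 0 0 0 0 0;0 0 0 0 0 0 0"}}

```text
clock: 44.45
tcp_pos: [0.5008, 0.2438, 0.0758]
orientation: [0.001, -0.0, 1.0, 0.0]
wrist_force: [-0.4, -2.4, 6.2]
finger_gap: 0.0133
```

Call:
{"name": "play_rows", "arguments": {"series": "30 0 0 0 0 0 0;40 0 0 0 0 0 0;40 0 0 0 0 0 0;40 0 0 -4 0 0 0;40 0 0 -5 0 0 0;40 0 0 -5 0 0 0;40 0 0 -2 0 0 10;40 0 0 0 0 0 10;40 0 0 0 0 0 10;40 0 0 0 0 0 10;40 0 0 0 0 0 10;40 0 0 0 0 0 10"}}

```text
clock: 45.95
tcp_pos: [0.4999, 0.2437, 0.2341]
orientation: [-0.0, 0.502, 0.865, -0.0]
wrist_force: [0.4, -0.6, 0.5]
finger_gap: 0.0341
```

Call:
{"name": "play_rows", "arguments": {"series": "40 0 0 0 0 0 10;40 0 0 0 0 0 10;40 0 0 0 0 0 10;40 3.5 3.5 0 0 0 0;40 3.7 4 0 0 0 0;40 0 0 0 0 0 0;40 0 0 0 0 0 0"}}

```text
clock: 46.82
tcp_pos: [0.5743, 0.3155, 0.2334]
orientation: [-0.0, 0.707, 0.707, -0.001]
wrist_force: [-0.5, -0.7, 1.2]
finger_gap: 0.0345
```

```bash
python3 - <<'E'
from h import *
plan((.5755,.315,.122),0)
w,c=snap('wrist','w15.png')
s,cs=snap('scene','s15.png')
cv2.imwrite('pics/s15z.png',cv2.resize(s[170:320,310:580],None,fx=2.9,fy=2.9)[:,:,::-1])
E
```

```text
tcp [0.5743 0.3155 0.2334] yawY 0.06 tilt 0.12 -> turnz 0.06 then shift cm [-0.04  0.14 11.14]
```

View pics/w15.png

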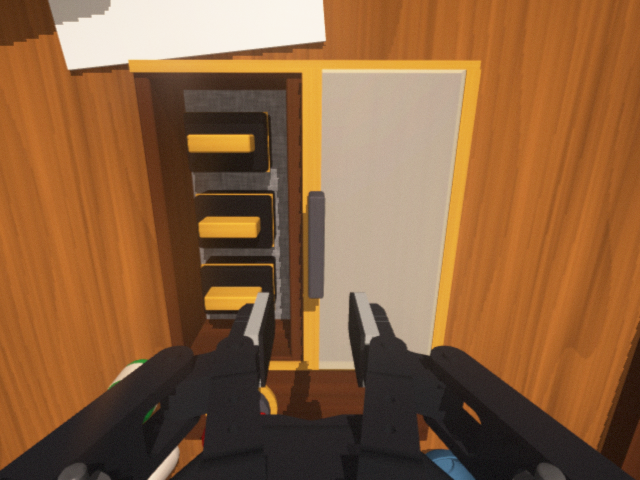

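View pics/s15z.png

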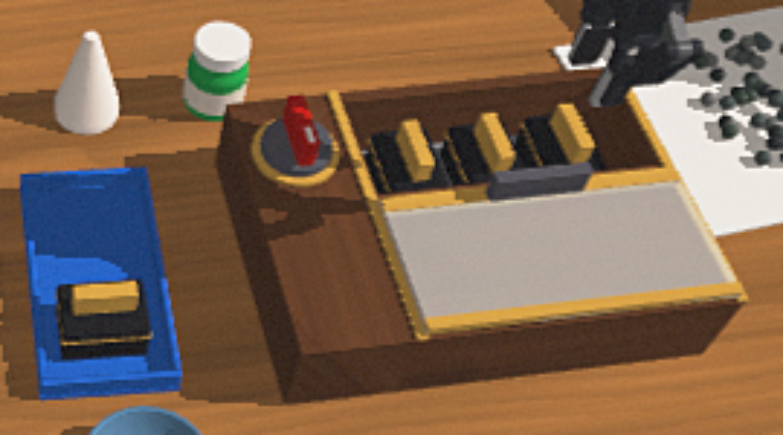

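All three full boxes stand upright in the well and the empty one stands in the tray. The handle is at (317,245), so I'll grip it and slide the cover shut.

Call:
{"name": "play_rows", "arguments": {"series": "50 0 0.2 4 0 0 0;50 0 0 4 0 0 0;50 0 0 2 0 0 0;50 0 0 1.1 0 0 0;50 0 0 0 0 0 0;0 0 0 0 0 0 0;0 0 0 0 0 0 0;0 0 0 0 0 0 0;0 0 0 0 0 0 0;0 0 0 0 0 0 0", "newtons": 30}}

```text
clock: 48.18
tcp_pos: [0.5775, 0.316, 0.125]
orientation: [0.0, 0.707, 0.707, 0.001]
wrist_force: [-1.1, -1.2, 6.1]
finger_gap: 0.0111
```

Call:
{"name": "play_rows", "arguments": {"series": "0 0 -1 0 0 0 0;0 0 -2 0 0 0 0;0 0 -2 0 0 0 0;0 0 -2 0 0 0 0;0 0 -2 0 0 0 0;0 0 -2 0 0 0 0;0 0 -1 0 0 0 0;0 0 -0.5 0 0 0 0;0 0 0 0 0 0 0;0 0 0 0 0 0 0"}}

```text
clock: 49.42
tcp_pos: [0.4525, 0.3162, 0.1249]
orientation: [0.0, 0.707, 0.707, 0.001]
wrist_force: [-0.6, -1.3, 8.1]
finger_gap: 0.0111
```

Call:
{"name": "play_rows", "arguments": {"series": "0 0 -0.4 0 0 0 0;0 0 0 0 0 0 0;0 0 0 0 0 0 0"}}

```text
clock: 49.8
tcp_pos: [0.4522, 0.3162, 0.1249]
orientation: [0.003, 0.707, 0.707, 0.004]
wrist_force: [9.4, -0.3, 1.2]
finger_gap: 0.0115
```

Call:
{"name": "play_rows", "arguments": {"series": "40 0 0.2 0 0 0 0;50 0 0 0 0 0 0;50 0 0 0 0 0 0;50 0 0 -3 0 0 0;50 0 0 -5 0 0 -10;50 0 0 -3 0 0 -10;50 0 0 0 0 0 -10;50 0 0 0 0 0 -10;50 0 0 0 0 0 -10;50 0 0 0 0 0 -10;50 0 0 0 0 0 -10;50 0 0 0 0 0 -10"}}

```text
clock: 51.3
tcp_pos: [0.4493, 0.3156, 0.233]
orientation: [-0.0, 0.084, 0.996, -0.0]
wrist_force: [0.5, 0.3, 0.9]
finger_gap: 0.0429
```

Call:
{"name": "play_rows", "arguments": {"series": "50 0 0 0 0 0 -10;50 -2.5 -5 0 0 0 0;50 -2.5 -5.5 0 0 0 0;50 0 -5.5 0 0 0 0;50 0 -2 0 0 0 0;50 0 0 0 0 0 0;50 0 0 0 0 0 0;50 0 0 0 0 0 0"}}

```text
clock: 52.3
tcp_pos: [0.4999, 0.1367, 0.2333]
orientation: [-0.0, -0.001, 1.0, 0.0]
wrist_force: [0.8, -0.5, -1.0]
finger_gap: 0.0431
```

```bash
python3 - <<'E'
from h import *
plan((.503,.136,.117),90)
w,c=snap('wrist','w16.png')
h=cv2.cvtColor(w,cv2.COLOR_RGB2HSV); m=cv2.inRange(h,(0,150,60),(6,255,255))|cv2.inRange(h,(172,150,60),(180,255,255))
k=max(cv2.findContours(m,cv2.RETR_EXTERNAL,cv2.CHAIN_APPROX_NONE)[0],key=cv2.contourArea); r=cv2.minAreaRect(k); print(r,onplane(c,r[0],.124))
E
```

```text
tcp [0.4999 0.1367 0.2333] yawY 90.14 tilt 0.02 -> turnz 0.14 then shift cm [-0.31 -0.07 11.63]
((307.5, 247.0), (78.0, 21.0), 90.0) [[0.49844368 0.13404037 0.124     ]]
```

View pics/w16.png

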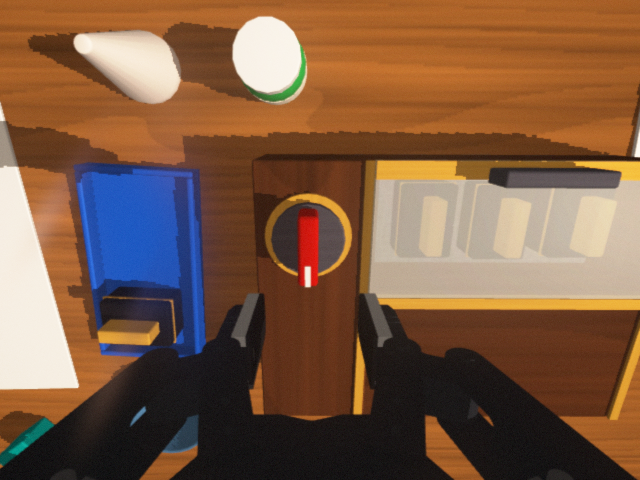

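```bash
python3 - <<'E'
from h import *
c=cams.get_calibration('wrist')
print(onplane(c,[(265,236),(351,236),(308,194),(308,277)],.085).round(4)); print(onplane(c,[(308,286),(308,225)],.124).round(4))
im=np.load('pics/w16.png.npy'); cv2.imwrite('pics/w16z.png',cv2.resize(im[180:300,250:370],None,fx=5,fy=5)[:,:,::-1])
E
```

```text
[[0.502  0.0986 0.085 ]
 [0.502  0.1694 0.085 ]
 [0.4673 0.1341 0.085 ]
 [0.5386 0.134  0.085 ]]
[[0.5288 0.1343 0.124 ]
 [0.4823 0.1344 0.124 ]]
```

View pics/w16z.png

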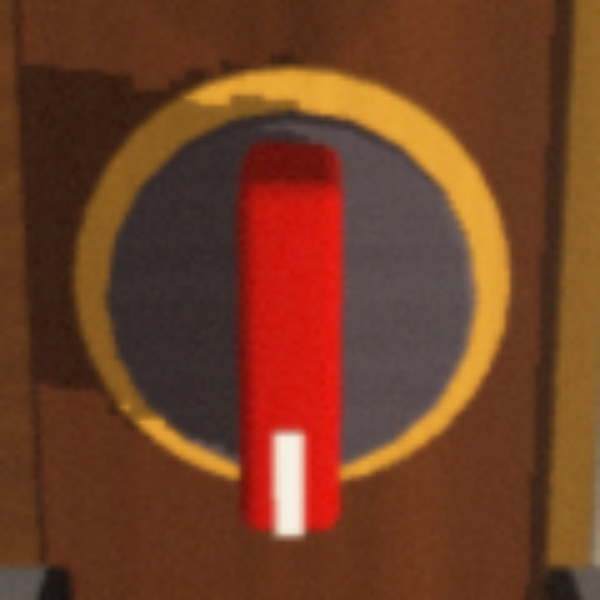

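Call:
{"name": "play_rows", "arguments": {"series": "50 -0.3 -0.2 4 0 0 0;50 0 0 4 0 0 0;50 0 0 2 0 0 0;50 0 0 1.6 0 0 0;50 0 0 0 0 0 0;0 0 0 0 0 0 0;0 0 0 0 0 0 0;0 0 0 0 0 0 0;0 0 0 0 0 0 0;0 0 0 0 0 0 0", "newtons": 40}}

```text
clock: 53.6
tcp_pos: [0.5037, 0.1339, 0.1183]
orientation: [0.001, -0.0, 1.0, 0.0]
wrist_force: [-0.4, 1.3, 6.5]
finger_gap: 0.0141
```

Call:
{"name": "play_rows", "arguments": {"series": "0 0 0 0 0 0 8;0 0 0 0 0 0 8;0 0 0 0 0 0 8;0 0 0 0 0 0 8;0 0 0 0 0 0 8;0 0 0 0 0 0 8;0 0 0 0 0 0 8;0 0 0 0 0 0 8;0 0 0 0 0 0 6;0 0 0 0 0 0 4;0 0 0 0 0 0 0;0 0 0 0 0 0 0"}}

```text
clock: 55.1
tcp_pos: [0.5041, 0.1344, 0.1184]
orientation: [0.001, 0.601, 0.799, 0.001]
wrist_force: [0.6, 3.9, 4.8]
finger_gap: 0.0143
```

```bash
python3 - <<'E'
from h import *
s=get_state();print(s['ft_torque'],s['wrist_force'],s['joint_pos'][5]);plan((.503,.134,.117),15.5)
w,c=snap('wrist','w17.png')
E
```

```text
[ 0.56276011 -0.00956504  0.18173235] [0.64942539 3.85761192 4.82179695] 1.3948258969652882
tcp [0.5041 0.1344 0.1184] yawY 16.15 tilt 0.18 -> turnz 0.65 then shift cm [-0.01 -0.12  0.13]
```

View pics/w17.png

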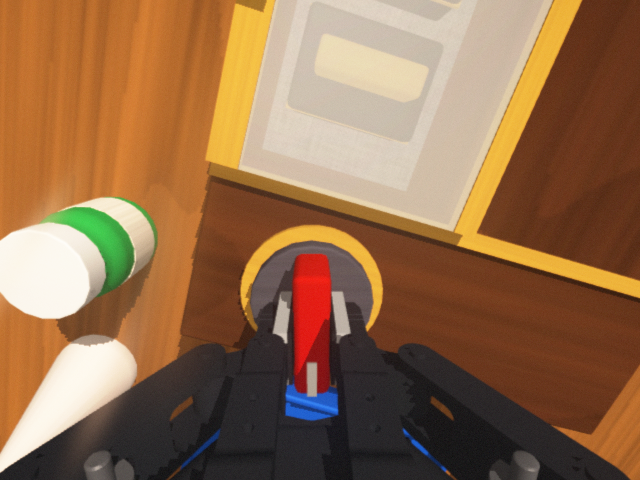

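The knob has turned about 74° with the jaws. I'll push a little further to confirm the stop.

Call:
{"name": "play_rows", "arguments": {"series": "0 0 0 0 0 0 3;0 0 0 0 0 0 2;0 0 0 0 0 0 0;0 0 0 0 0 0 0"}}

```text
clock: 55.65
tcp_pos: [0.5042, 0.1341, 0.1184]
orientation: [0.001, 0.634, 0.773, 0.001]
wrist_force: [1.3, 0.8, 5.3]
finger_gap: 0.0141
```

```bash
python3 - <<'E'
from h import *
s=get_state();print(s['ft_torque'],s['wrist_force'],s['joint_pos'][5]);plan((.503,.134,.117),15.5)
E
```

```text
[ 0.2432895  -0.04437958  1.31577649] [1.29295483 0.8244485  5.30412819] 1.4795889928118477
tcp [0.5042 0.1341 0.1184] yawY 11.29 tilt 0.17 -> turnz -4.21 then shift cm [ 0.02 -0.12  0.14]
```

The torque jumped to 1.3 N·m, so it's at the hard stop. I'll open wide so the bar can spring back freely, then lift.

Call:
{"name": "play_rows", "arguments": {"series": "100 0 0 0 0 0 0;100 0 0 0 0 0 0;100 0 0 0 0 0 0;100 0 0 0 0 0 0;100 0 0 0 0 0 0;100 0 0 0 0 0 0;100 0 0 -4 0 0 0;100 0 0 -5 0 0 0;100 0 0 -5 0 0 0;100 -4 -4 0 0 0 0;100 -4 -4 0 0 0 0;100 0 0 0 0 0 0"}}

```text
clock: 57.15
tcp_pos: [0.4379, 0.0378, 0.2576]
orientation: [-0.0, 0.637, 0.771, -0.0]
wrist_force: [1.0, 0.3, 0.1]
finger_gap: 0.0855
```

Call:
{"name": "play_rows", "arguments": {"series": "100 0 0 0 0 0 0;100 0 0 0 0 0 0"}}

```text
clock: 57.4
tcp_pos: [0.4405, 0.0404, 0.2573]
orientation: [0.0, 0.635, 0.772, 0.0]
wrist_force: [0.2, 0.2, -0.8]
finger_gap: 0.0857
```

```bash
python3 - <<'E'
from h import *
s=get_state();print(s['clock'],s['tcp_pos'])
w,c=snap('wrist','w18.png');snap('scene','s18.png');snap('top','t18.png')
E
```

```text
57.4 [0.44046781 0.04042398 0.25727568]
```

View pics/w18.png

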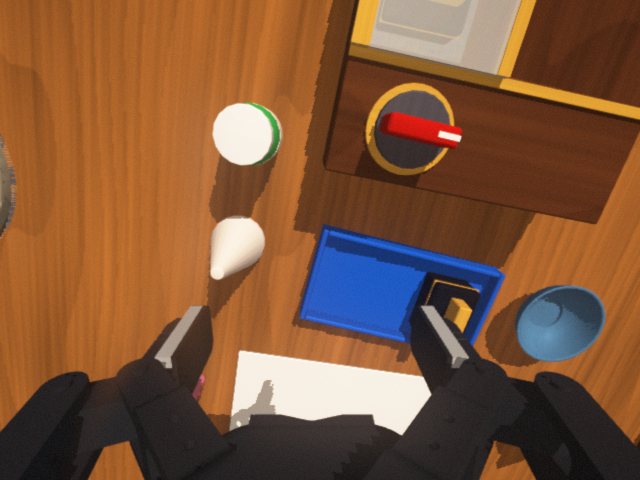

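View pics/s18.png

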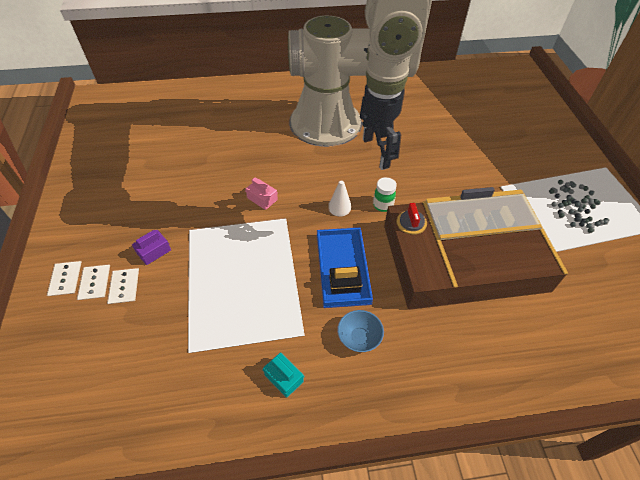

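View pics/t18.png

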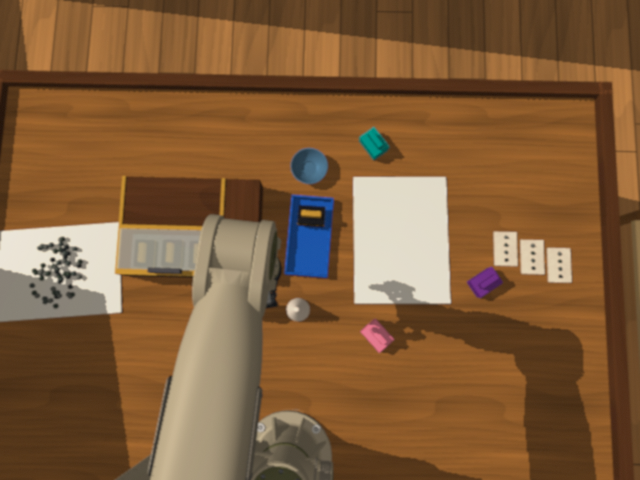

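The knob is back at rest along x, the bystanders are in place and the pad is empty. A quick numeric check of the cover and knob before handing in.

```bash
python3 - <<'E'
from h import *
t,ct=snap('wrist','w19.png'); 
h=cv2.cvtColor(t,cv2.COLOR_RGB2HSV); m=cv2.inRange(h,(0,170,150),(6,255,255))|cv2.inRange(h,(174,170,150),(180,255,255))
m[300:]=0
k=max(cv2.findContours(m,cv2.RETR_EXTERNAL,cv2.CHAIN_APPROX_NONE)[0],key=cv2.contourArea); b=onplane(ct,cv2.boxPoints(cv2.minAreaRect(k)),.124)
e=max([b[1]-b[0],b[2]-b[1]],key=np.linalg.norm); print('knob dir deg',np.degrees(np.arctan2(e[1],e[0])))
s=np.load('pics/s18.png.npy');cs=cams.get_calibration('scene')
cv2.imwrite('pics/s18z.png',cv2.resize(s[180:260,390:550],None,fx=5,fy=5)[:,:,::-1])
# expected handle top corners if shut, well centre (.5035,.3135)
for o in(0,.01): print(o,proj(cs,[(.4515+o,.3535,.117),(.4515+o,.2735,.117),(.4515+.119+o,.20,.09)]).round(1).tolist())
E
```

```text
knob dir deg -1.2730345406033599
0 [[494.6, 187.9], [463.5, 190.9], [446.7, 239.0]]
0.01 [[496.1, 190.8], [464.8, 193.9], [448.1, 242.4]]
```

View pics/s18z.png

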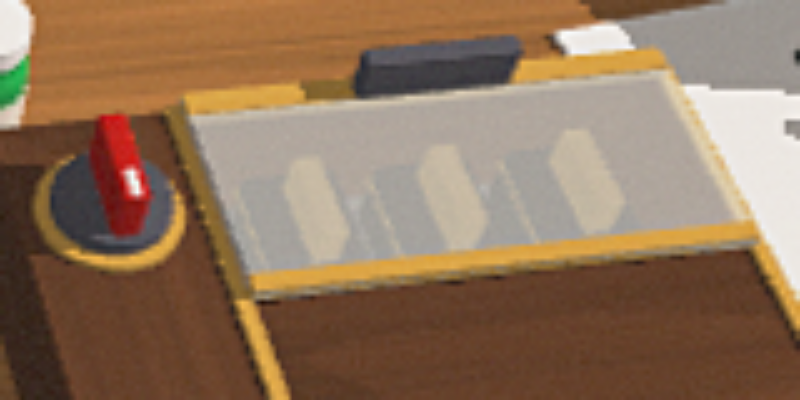

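The handle top lies at (462,190)–(494,187.5), which matches the fully shut projection. The knob is within about 1° of rest, and three boxes stand upright under the cover.

```bash
python3 -c "
from h import *
print(workorder.hand_in(), get_state()['clock'])"
```

```text
the job is handed in; nothing more can be done
the job is handed in; nothing more can be done
```

The job is handed in, after about 58 s of the 210 s on the robot's clock. I opened the cover and lifted all four black boxes. Three were full (about 3 to 3.5 N) and now stand upright on the floor of the well. The empty one (about 1 N) stands upright in the tray.

I then slid the cover to its shut stop, turned the knob clockwise to its hard stop, and opened the jaws so it could spring back. At the stop the knob's torque rose from 0.18 to 1.3 N·m.

- **Last checks:** the handle lines up with its fully shut position within about 1.5 pixels, and the knob is back within about 1° of rest. The cone, jar, dish and coloured look-alikes look unmoved, and the gripper was clear of everything.
- **Knocked box:** the last box was knocked about 38 mm just before I went to pick it up. I saw this in the wrist camera and measured it again before gripping.
- **Disagreements:** the cameras differed by 2 to 4 mm on the well and tray positions, within the room available. Gripping the fixed handle or knob showed a harmless 5 to 8 N upward push at the wrist.

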